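Read the service label of a notebook on the repair stand with a press-to-read scanner

TASK

Take the label scanner out of its holder and read the long striped label on the tilted notebook base: set the scanner's mouth square, flush and lengthwise on the label, wholly within it, feel for contact and press it on lightly (about 5 N, never as much as 15 N) and hold it steady for 2 seconds. Then put the scanner back in its holder, mouth down with its collar resting on the rim, and let go. Do not shift the tilt of the notebook base or touch it with the gripper, and leave the bottle, screwdriver and parts tray where they are.

Things in the scene. Friction and masses are not known exactly. Their poses are not given: they have to be found in the camera images.
- scanner_grip (a point): Centre of the handle of the label scanner, a grey wand about 150 to 170 mm long, 0.2 to 0.4 kg. z runs along it, away from the mouth (up as it stands in its holder). Handle 30 mm (x) by 44 mm (y), 70 mm long (z +-35 mm). Below it a collar 66 x 80 mm, 6 mm thick (underside at z -41 mm), then the 34 x 50 mm housing down to z -101 mm, then the sleeve and black mouth.
- scanner: Lower end of the scanner's housing, on its axis; axes as scanner_grip. The flat mouth, 22 mm (x) by 46 mm (y), faces -z somewhere 12 to 32 mm below: its sleeve is drawn out differently each time, not measured, and stays. The sprung mouth starts to give at 2 N, is 3 mm in at 5 N, stops hard 4 mm in (6 N); then force rises steeply. A half turn about z makes no difference.
- label (a point): Centre of the long striped paper label, 80 mm (y) by 44 mm (x), on the flat grey underside of a tilted notebook base. z: outward normal; y: its long side; x: its short side, up the slope. Two plain stickers there (36 mm square, 22 x 50 mm) are not meant. The slope is 0.25 to 0.5 rad from horizontal, facing roughly the robot; the surface is flat at least 75 mm around.
- shell: The tilted notebook base, 265 (y) x 180 (x) x 24 mm on an aluminium tray, hinged on a fixed stand. Origin on the hinge at its lower front edge, 42 mm above the bench; x up the slope, y along the hinge, z normal. The label is at x 85, y 35, z 30 mm. The stiff hinge holds its tilt under light pressing.
- holder_rim (a point): Centre of the mouth of the scanner's holder at rim height, 103 mm above the bench; z up. A black open box fixed to the bench, outside 64 mm (x) by 76 mm (y), pocket 48 x 60 mm and about 95 mm deep. The scanner starts in it mouth down, axes along the holder's, collar on the rim, handle centre 41 mm above the rim; 5 to 7 mm play a side; a half turn fits too.
- cleaner: White bottle 52 mm in diameter, 130 mm high, standing behind the holder; origin at the centre of its foot. Leave alone.
- driver: Screwdriver 180 mm long lying on the bench in front of the holder. Leave alone.
- tray: Grey divided parts tray 80 x 140 x 30 mm on the far side of the bench; origin under its centre. Leave alone.
Mind the look-alikes: they are no part of the job. Leave any pink look-alike of the scanner alone.

How it is judged:
On the way, in this order (a step that is already met when the one before it is completed fails the run):
1. the scanner is out of its holder (z of scanner in the frame of holder_rim above 0.035 m), for 0.1 s.
2. the mouth is held steady on the striped label for 1.5 s: wholly within it, flush within 0.15 rad, lengthwise within 0.2 rad, pressed with 2.5 to 12 N (contact force between scanner and shell between 2.5 and 12 N and x of scanner in the frame of label between -0.011 and 0.011 m and y of scanner in the frame of label between -0.017 and 0.017 m and angle between the z axis of scanner and the z axis of label, either way round below 0.15 rad and angle between the y axis of scanner and the y axis of label, either way round below 0.2 rad and linear speed of scanner below 0.02 m/s), for 1.5 s.
At the end, for the whole second after the job is handed in: The scanner stands at rest and upright (within 0.1 rad) in its holder, mouth down, collar on the rim (handle centre 36 to 47 mm above the rim and within 14 mm of the holder's axis), released; the label is within 6 mm of where it was (horizontal distance between scanner_grip and holder_rim below 0.014 m and z of scanner_grip in the frame of holder_rim between 0.036 and 0.047 m and height (world z) of scanner below 0.06 m and angle between scanner_grip's own z axis and vertical below 0.1 rad and linear speed of scanner below 0.01 m/s and distance of label from where it was at the start of the episode below 0.006 m); the robot touches nothing.
It fails at once if the scanner presses or knocks the notebook base with more than 15 N (contact force between scanner and shell above 15 N).
It fails at once if the gripper touches the notebook base (contact force between any of the fingers, the arm and shell above 1 N).
It fails at once if the tilted notebook base is shifted (distance of label from where it was at the start of the episode above 0.012 m).
It fails at once if the bottle, screwdriver or parts tray is shifted by more than 25 mm (distance of any of cleaner, driver, tray from where it was at the start of the episode above 0.025 m).
It also fails if it takes over 61 s, if anything falls off the work surface, if the arm or the gripper's body presses on something with over 40 N, if the wrist force passes 120 N, or if a joint passes its speed limit or range.

ROBOT

A 6-joint arm with a two-finger parallel gripper is mounted at the origin on the work surface. World frame = base frame: x ahead of the robot, y to its left, z up, the work surface at z = 0. Lengths are in m, angles in rad, forces in N, time in s.
With the tool pointing down it reaches from about 0.35 to 0.775 m from the base axis. Payload 7.3 kg.
Tool frame: the origin (TCP) lies on the centre line of the jaws, within the pads' length; the fingertips stand 14 mm ahead of it and the grasp point (between the pads) lies 5 mm behind it; z points along the fingers, y is the direction in which the jaws open and shut (so a half turn about z gives the same grasp; the last joint's range is limited). The gripper opens to 92 mm and grips with 3 to 60 N. Pads are 19 mm wide; open, the fingers measure 130 mm over their backs; the gripper's body (75 mm by 190 mm) begins 47 mm behind the grasp point.
Start: joints at [-0.146, 0.342, 1.524, -0, 1.275, -0.146], TCP at [0.525, 0, 0.241] pointing down, gripper open.
Joint ranges: [-2.53, 2.53], [-0.77, 2.02], [0.04, 2.7], [-1, 4.14], [0.28, 2.66], [-3.11, 3.11]. Speed limits (rad/s): [2.57, 2.57, 3.14, 3.14, 3.14, 3.14].

INTERFACE

Orientations are given as [roll, pitch, yaw] about the fixed x, y, z axes, in that order (R = Rz(yaw) Ry(pitch) Rx(roll)).
In Python, from cell import telemetry, cams, robot gives the robot as it stands.
- The arm moves only by the tool servo_tool, never from a script. Its argument "targets" is text: rows parted by semicolons, each of 4 numbers parted by spaces: the shift along the tool's x, y, z in mm, then the turn about the tool's z in rad. In form: x y z yaw; .... A call has 1 to 20 rows; each row shifts and turns the pose as measured when the row begins, along the tool's axes as they then stand; what a row does not reach is not made up. A row lasts 1/8 s, in which the tool goes at most 62.5 mm and 10.7 degrees, less where a joint would pass 70% of its speed; a pose out of reach is approached as far as the arm can. A call with a gripper value outside its range is refused whole. "hand" is the opening, from 0 (shut) to 1 (fully open), set as the call begins (left out, the last holds). The fingers move at their own pace and stop on an object; "squeeze" is the grip in N (left out, the last holds). Time passes only in rows, so rows that do not move let the fingers close. It gives the time, the measured TCP pose, the force and the opening at its end, in the units of the state.
- telemetry.observe(): the state, without advancing time (a new reading comes with each control period).
- cams.read_camera(name): name is "scene" or "side" or "wrist"; returns a dict with "color" (420x560x3 uint8, red, green, blue), "K" (3x3 intrinsics, pixels), "R" (3x3) and "t" (3): a world point X has camera coordinates R X + t. Camera axes: x right, y down, z forward; pixel columns grow to the right and rows downward; lengths in m; the calibration is good to about 2 mm. A picture is of the moment at which its call begins. There is no depth.
- robot.hand_in(): hands the job in, once; it reports no verdict.
Trained networks look in a picture, given as the dict that the camera call returned (one of the last four; its "shot" number tells which), for a name from the list of things; names that differ only in an ending like _2 or _b are one class to them, and where a whole thing is asked for, a point or a joint stands for the part that bears it (a point fixed in the world has none). Each returns a list of dicts, best first, with "score" (0 to 1); they miss things now and then, are a little off and sometimes report something else, mostly with a low value. They report only what shows in the picture. A call takes as long as a camera call. They do not tell look-alikes from the thing itself.
- cams.cut_out(picture, query): "region" (420x560 bool, what is visible of it) and "extent" ([centre column, centre row, width, height] in pixels, round what is visible of it).
The state is a dict: "time": time; "qpos": joint angles; "qvel": joint speeds; "joint_efforts": joint torques, N m; "tool_pos": TCP position; "tool_rot": TCP orientation; "contact_force": force on the tool from outside, world axes, zero at the start; "torque": the same for the moment, N m; "opening": finger opening in m.
Only numpy, scipy, OpenCV 4.12 (cv2) and the standard library are available. Lean on these libraries where they do the work, as an engineer would, in place of code of your own. Each camera call takes 0.05 s, during which the arm holds its last target.

## Working session

There is one attempt and no reset: what is moved stays moved. The work goes in short steps, Python scripts to look and compute and a tool call to move; the robot and the scene stay as the last step left them, time stands still between calls to the robot, and variables do not carry over. Pictures are saved under pics/ and viewed, and the job is handed in when it is done.

Besides the shell and the picture viewer there is one more tool, called after ">>>" by a JSON object that holds its "fn" and its "kwargs". servo_tool: Moves the arm, as the interface text tells. Its arguments: {"type":"object","properties":{"targets":{"type":"string"},"hand":{"type":"number"},"squeeze":{"type":"number"}},"required":["targets"]}

```bash
ls; mkdir -p pics; cat > h.py <<'E'
import numpy as np, cv2, pickle
from cell import telemetry, cams, robot
def shot(n,name):
    p=cams.read_camera(n); cv2.imwrite(f'pics/{name}.png',p['color'][:,:,::-1]); pickle.dump({k:p[k] for k in('color','K','R','t')},open(f'pics/{name}.pkl','wb')); return p
E
python3 - <<'E'
from h import *
for n in('scene','side','wrist'):
    p=shot(n,n+'0')
    for q in(['scanner','holder_rim','shell','label','cleaner','driver','tray']):
        try:
            for d in cams.cut_out(p,q)[:3]: print(n,q,round(d['score'],2),np.round(d['extent']))
        except Exception as e: print(n,q,e)
print(telemetry.observe())
E
```

```text
pics
scene scanner 0.97 [265. 156.  24.  43.]
scene scanner 0.85 [226. 174.  32.  50.]
scene scanner 0.78 [281. 174.  33.  39.]
scene holder_rim 0.8 [284. 206.  51.  47.]
scene shell 0.75 [396. 270. 153.  93.]
scene label 0.86 [398. 269. 156.  91.]
scene cleaner 0.98 [250. 213.  22.  48.]
scene driver 0.57 [315. 196.  28.  33.]
scene tray 0.66 [244. 274.  59.  56.]
side scanner 0.84 [296. 235.  52.  53.]
side scanner 0.65 [326. 339.  54.  65.]
side scanner 0.56 [377. 284.  52.  60.]
side holder_rim 0.92 [299. 273.  74.  62.]
side shell 0.71 [195. 168. 126. 110.]
side shell 0.62 [324. 194.  62.  45.]
side label 0.6 [194. 168. 126. 105.]
side cleaner 0.81 [332. 231.  24.  56.]
side cleaner 0.21 [326. 192.  63.  45.]
side driver 0.69 [257. 318.  22.  48.]
side tray 0.65 [328. 192.  64.  42.]
wrist scanner 0.61 [331. 360.  78.  35.]
wrist scanner 0.45 [345.  70. 273. 138.]
wrist holder_rim 0.94 [317. 324. 108. 102.]
wrist shell 0.66 [346.  68. 270. 136.]
wrist label 0.95 [346.  68. 272. 137.]
wrist driver 0.98 [213. 322.  46. 129.]
wrist tray 0.97 [507. 211. 101. 131.]
{'time': 1.2, 'qpos': array([-1.46016061e-01,  3.41995100e-01,  1.52409687e+00, -3.84318980e-06,
        1.27539491e+00, -1.45980200e-01]), 'qvel': array([-0.00081678, -0.00050304, -0.00034201, -0.00214939,  0.00152692,
        0.00097941]), 'joint_efforts': array([ 2.39661517e-06, -4.31143570e+01, -2.44474733e+01,  7.18517555e-02,
        4.84212523e-02, -3.34327228e-05]), 'tool_pos': array([5.25020365e-01, 9.70179459e-06, 2.40744148e-01]), 'tool_rot': array([3.14148854e+00, 1.90239110e-05, 1.57076158e+00]), 'contact_force': array([ 0.03018382,  0.95155499, -0.00413345]), 'torque': array([ 0.01075318, -0.00086883,  0.00701731]), 'opening': 0.0915699914380172}
```

View pics/scene0.png

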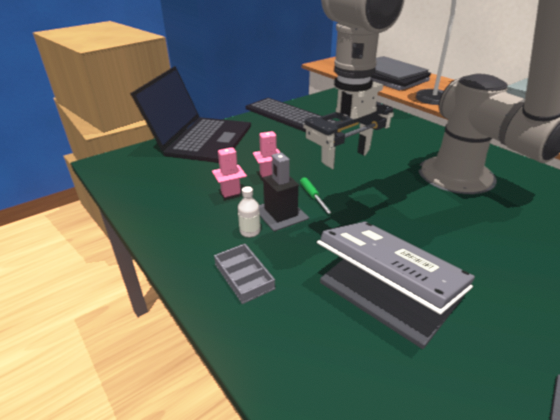

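View pics/side0.png

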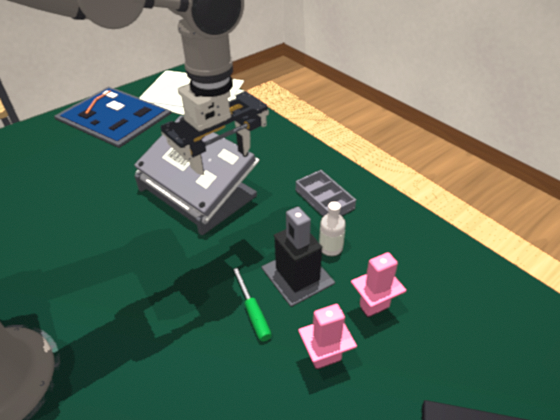

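View pics/wrist0.png

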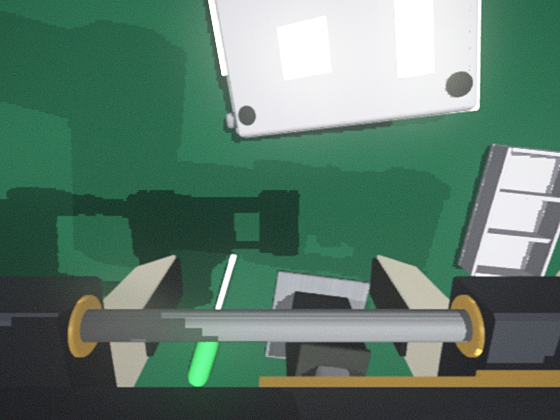

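The grey scanner is in the black holder at scene (281,170) and side (297,230). The look-alikes are two pink wands, at scene (228,172) and (266,152), and side (380,283) and (327,335). The striped label is at scene (417,260) and side (180,157); the plain stickers are at scene (353,239)/(373,236) and side (228,156)/(206,180). I'll take close crops next.

```bash
python3 - <<'E'
from h import *
def crop(n,x0,y0,w,h,s,o):
    a=cv2.imread(f'pics/{n}.png')[y0:y0+h,x0:x0+w]; cv2.imwrite(f'pics/{o}.png',cv2.resize(a,None,fx=s,fy=s,interpolation=cv2.INTER_CUBIC))
crop('scene0',250,145,70,90,6,'c1')
crop('side0',255,200,85,105,5,'c2')
crop('scene0',315,215,160,100,5,'c3')
crop('side0',130,120,135,110,5,'c4')
for n in('scene0','side0','wrist0'):
    p=pickle.load(open(f'pics/{n}.pkl','rb')); print(n,-p['R'].T@p['t'], p['K'][0,0],p['K'][0,2])
E
```

```text
scene0 [1.10553265 0.52832114 0.64731512] 396.1100027127474 283.82212315158495
side0 [ 0.15542895 -0.64438166  0.79292924] 468.1174288677197 281.93810541802736
wrist0 [0.52404718 0.08097543 0.38470854] 360.05122440223914 275.8017830475114
```

View pics/c1.png

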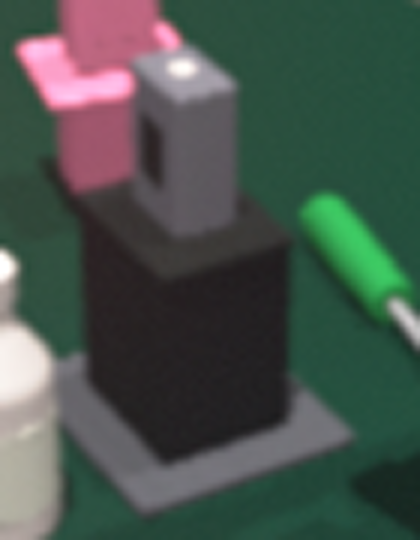

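View pics/c2.png

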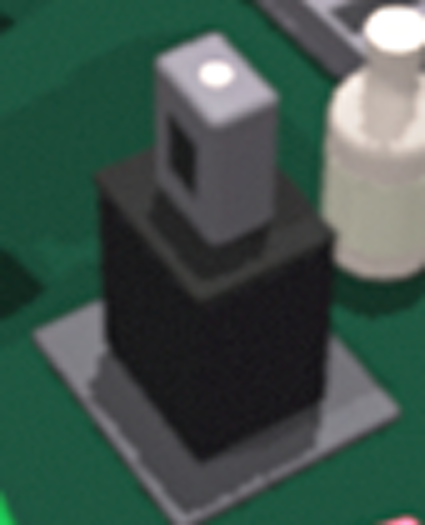

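View pics/c3.png

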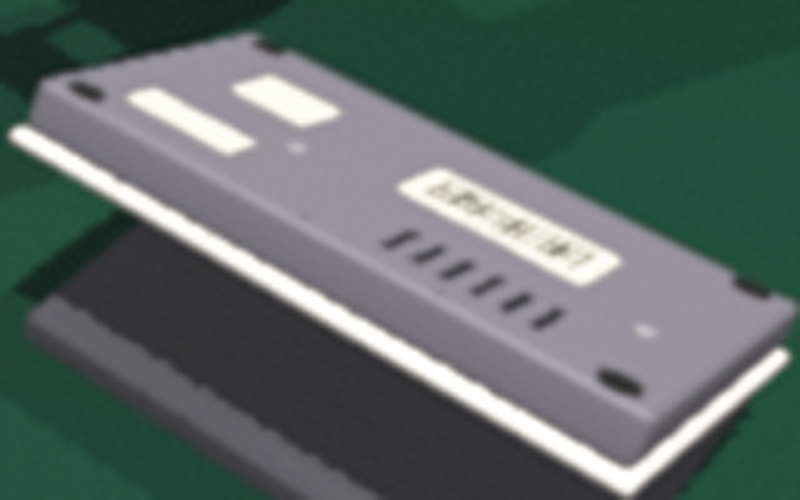

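View pics/c4.png

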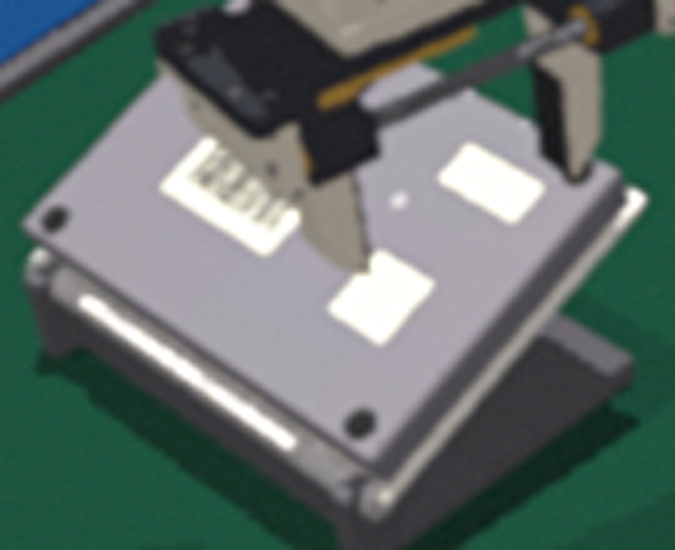

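```bash
cat > fit.py <<'E'
from h import *
from scipy.optimize import least_squares
P={n:pickle.load(open(f'pics/{n}.pkl','rb')) for n in('scene0','side0')}
def proj(n,X):
    p=P[n]; c=p['R']@np.asarray(X).T+p['t'][:,None]; u=p['K']@c; return (u[:2]/u[2]).T
def px(n,pts):
    s,o=(6,(250,145)) if n=='c1' else (5,(255,200)) if n=='c2' else (5,(315,215)) if n=='c3' else (5,(130,120))
    return (np.array(pts,float)+.5)/s+np.array(o)-.5
rot=lambda a:np.array([[np.cos(a),-np.sin(a)],[np.sin(a),np.cos(a)]])
# holder
hs=px('c1',[(133,65),(183,47),(238,85),(182,103),(290,242),(165,275)]); hd=px('c2',[(155,62),(215,33),(277,97),(218,128),(95,180),(205,298),(335,238)])
H=[(-15,-22),(-15,22),(15,22),(15,-22)];C=[(-33,-40),(-33,40),(33,40),(33,-40)]
def hp(v):
    R=rot(v[2]); f=lambda q,z:np.c_[(np.array(q)/1000.)@R.T+v[:2],np.full(4,z)]
    return f(H,.179),f(C,.109)
def near(d,m): # nearest match
    D=np.linalg.norm(d[:,None]-m[None],axis=2); return (d-m[D.argmin(1)]).ravel()
def res(v):
    h,c=hp(v)
    return np.r_[near(hs[:4],proj('scene0',h)),near(hs[4:],proj('scene0',c)),near(hd[:4],proj('side0',h)),near(hd[4:],proj('side0',c))]
best=[]
for y in np.arange(-1.6,1.6,.2):
    r=least_squares(res,[.6,-.15,y],loss='soft_l1'); best.append((r.cost,*np.round(r.x,4)))
for b in sorted(best)[:6]: print(b)
b=sorted(best)[0]; print(np.round(res(b[1:]),1))
# shell
L=[(1,-1),(-1,-1),(-1,1),(1,1)]
ls=px('c3',[(398,187),(437,168),(622,262),(582,288)]); ld=px('c4',[(300,215),(265,255),(162,187),(208,140)])
ns=px('c3',[(45,80),(255,35),(795,305),(655,415)]); nd=px('c4',[(622,180),(380,470),(22,225)])
def sp(v,q):
    x,y,ps,th=v; R=np.c_[[np.cos(ps)*np.cos(th),np.sin(ps)*np.cos(th),np.sin(th)],[-np.sin(ps),np.cos(ps),0],[-np.cos(ps)*np.sin(th),-np.sin(ps)*np.sin(th),np.cos(th)]]
    return np.array(q)@R.T/1000+np.array([x,y,.042]),R
def rs(v):
    l,_=sp(v,[(85+22*a,35+40*b,30) for a,b in L]); n,_=sp(v,[(90+90*a,132.5*b,30) for a,b in L])
    return np.r_[(proj('scene0',l)-ls).ravel(),(proj('side0',l)-ld).ravel(),.3*(proj('scene0',n)-ns).ravel(),.3*(proj('side0',n[:3])-nd).ravel()]
r=least_squares(rs,[.6,.2,0,.35],loss='soft_l1'); print(r.x,r.cost); print(np.round(rs(r.x),1))
r2=least_squares(lambda v:rs(v)[:16],r.x); print('label only',r2.x,r2.cost)
print('label',sp(r.x,[(85,35,30)])[0],sp(r2.x,[(85,35,30)])[0])
E
python3 fit.py
```

```text
(np.float64(8.282619600356078), np.float64(0.5743), np.float64(-0.173), np.float64(-0.1216))
(np.float64(8.282619600357556), np.float64(0.5743), np.float64(-0.173), np.float64(-0.1216))
(np.float64(8.282619600366603), np.float64(0.5743), np.float64(-0.173), np.float64(3.02))
(np.float64(8.282619600382173), np.float64(0.5743), np.float64(-0.173), np.float64(-0.1216))
(np.float64(8.282619600391955), np.float64(0.5743), np.float64(-0.173), np.float64(-0.1216))
(np.float64(8.282619600459034), np.float64(0.5743), np.float64(-0.173), np.float64(-0.1216))
[ 1.4  1.5 -0.5  1.3 -0.4  0.6  0.8  0.6 -1.2  1.4  0.3 -0.4  0.8  0.6
 -0.3  0.8 -1.2  0.2  0.3 -0.   0.8  0.7  0.5 -1.3 -1.5  1.1]
[0.47448359 0.1818106  0.15778444 0.36984681] 15.25833251373758
[-0.2  0.5  0.9  0.3 -0.1 -0.3  0.1 -0.5  5.2 -4.3  0.1  1.  -0.3  1.5
  2.4 -1.9  0.1  0.1  0.1 -0.5  0.8 -0.6  0.6  0.1 -0.7  0.4 -1.4  0.6
 -1.1  0.9]
label only [0.46885446 0.18239483 0.13681413 0.34450458] 23.923328602085782
label [[0.53654259 0.22712487 0.10069665]] [[0.5333017  0.22659769 0.09894437]]
```

```bash
python3 - <<'E'
from h import *
P={n:pickle.load(open(f'pics/{n}.pkl','rb')) for n in('scene0','side0')}
def ray(n,u,v,z):
    p=P[n]; c=-p['R'].T@p['t']; d=p['R'].T@np.linalg.inv(p['K'])@[u,v,1]; return np.round((c+d*(z-c[2])/d[2])[:2],3)
print('bottle top z.13',ray('scene0',248,190,.13),ray('side0',335,208,.13))
print('pinkA foot',ray('scene0',229,190,.0),ray('side0',376,308,0)); print('pinkB',ray('side0',324,360,0),ray('scene0',264,173,0))
print('driver',ray('scene0',302,180,.01),ray('scene0',328,212,.01),ray('side0',265,335,.01))
print('tray',ray('scene0',244,274,.02))
E
```

```text
bottle top z.13 [ 0.684 -0.157] [ 0.679 -0.169]
pinkA foot [ 0.623 -0.364] [ 0.64  -0.338]
pinkB [ 0.483 -0.353] [ 0.481 -0.381]
driver [ 0.424 -0.26 ] [ 0.475 -0.089] [ 0.429 -0.247]
tray [ 0.791 -0.023]
```

>>> {"fn": "servo_tool", "kwargs": {"targets": "-43 12 -5 0;-43 12 -5 0;-43 12 0 0;-43 12 0 0;0 0 0 .17;0 0 0 .17;0 0 0 .17;0 0 0 .17;0 0 0 .17;0 0 0 .17;0 0 0 .17;0 0 0 .17;0 0 0 .17;0 0 0 .16;0 0 0 0", "hand": 1, "squeeze": 40}}

```text
time: 3.08
tool_pos: [0.5746, -0.1779, 0.2494]
tool_rot: [-3.141, 0.002, -0.173]
contact_force: [0.7, 0.3, 0.4]
opening: 0.0914
```

>>> {"fn": "servo_tool", "kwargs": {"targets": "0 -4 0 -.05;0 0 0 0"}}

```text
time: 3.32
tool_pos: [0.5752, -0.174, 0.2493]
tool_rot: [-3.141, 0.002, -0.115]
contact_force: [-0.4, 0.2, -1.4]
opening: 0.0919
```

```bash
python3 - <<'E'
from h import *
p=shot('wrist','w1'); shot('side','s1')
print(telemetry.observe()['tool_pos'],telemetry.observe()['tool_rot'])
# projected model
P=p
def proj(X):
    c=P['R']@np.asarray(X).T+P['t'][:,None]; u=P['K']@c; return (u[:2]/u[2]).T
a=-.1216;R=np.array([[np.cos(a),-np.sin(a)],[np.sin(a),np.cos(a)]])
im=p['color'][:,:,::-1].copy()
for hx,hy,z,col in((15,22,.179,(0,0,255)),(33,40,.109,(0,255,255))):
    q=np.array([(-hx,-hy),(-hx,hy),(hx,hy),(hx,-hy)])/1000@R.T+[.5743,-.173]
    cv2.polylines(im,[np.int32(proj(np.c_[q,[z]*4]))],True,col,1)
cv2.imwrite('pics/w1o.png',im)
E
```

```text
[ 0.57517104 -0.17420922  0.24928574] [-3.14070541e+00  1.78793088e-03 -1.17384110e-01]
```

View pics/w1o.png

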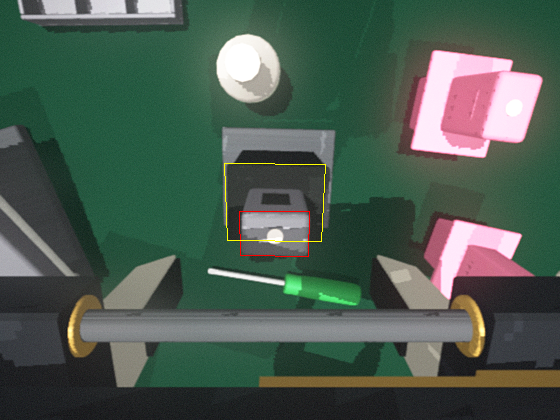

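View pics/s1.png

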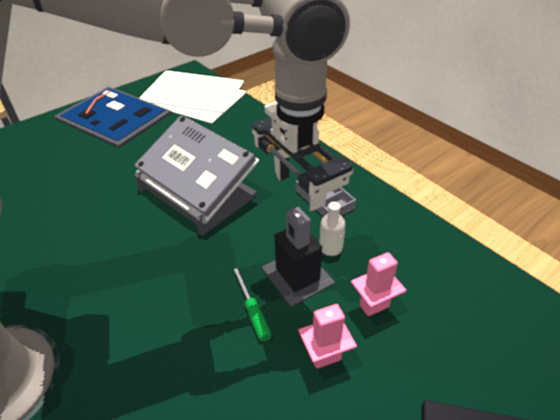

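>>> {"fn": "servo_tool", "kwargs": {"targets": "0 0 40 0;0 0 40 0;0 0 20 0;0 0 8 0;0 0 0 0"}}

```text
time: 4.05
tool_pos: [0.576, -0.1753, 0.1398]
tool_rot: [3.141, -0.002, -0.116]
contact_force: [0.6, 0.4, 0.1]
opening: 0.0919
```

```bash
python3 - <<'E'
from h import *
p=cv2.imread('pics/s1.png')[110:220,125:265]; cv2.imwrite('pics/c5.png',cv2.resize(p,None,fx=5,fy=5,interpolation=cv2.INTER_CUBIC))
E
```

```text
(no output)
```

View pics/c5.png

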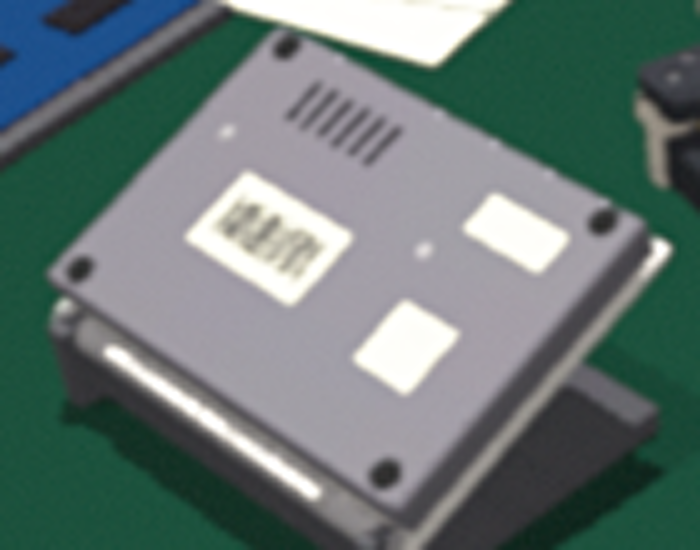

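>>> {"fn": "servo_tool", "kwargs": {"targets": "0 0 0 0;0 0 0 0;0 0 0 0;0 0 0 0;0 0 0 0", "hand": 0, "squeeze": 20}}

```text
time: 4.68
tool_pos: [0.5775, -0.1758, 0.143]
tool_rot: [3.14, -0.007, -0.116]
contact_force: [0.6, 0.6, 0.5]
opening: 0.0465
```

```bash
cat > fit2.py <<'E'
exec(open('fit.py').read().split('# holder')[0])
exec(open('fit.py').read().split("r=least_squares(rs")[0].split('# shell')[1])
P['side0']=pickle.load(open('pics/s1.pkl','rb'))
q=lambda a:(np.array(a,float)+.5)/5+[125,110]-.5
ld=q([(355,238),(292,305),(185,237),(245,170)]); nd=q([(650,225),(405,522),(48,272)])
r=least_squares(rs,[.6,.2,0,.35],loss='soft_l1'); 
if __name__=='__main__':
    print(r.x,r.cost); print(np.round(rs(r.x),1)); 
    print('label',sp(r.x,[(85,35,30)])[0])
    r2=least_squares(lambda v:rs(v)[:16],r.x); print('label only',r2.x,r2.cost,sp(r2.x,[(85,35,30)])[0])
    print(sp(r.x,[[0,0,0]])[1])
E
python3 fit2.py
```

```text
[0.47893079 0.18322283 0.15815788 0.39966814] 3.6167175103674616
[-0.4  0.3  0.5  0.7 -0.3  0.1  0.1 -0.6 -0.3 -0.4  0.4 -0.2  0.8  0.3
  0.5  0.7  0.1 -0.3 -0.1 -0.2  0.7 -0.3  0.8 -0.2 -0.8  0.1 -1.   0.2
 -0.9  0.9]
label [[0.53921453 0.22827983 0.10271028]]
label only [0.47845384 0.18338751 0.1559232  0.40023592] 1.6166596077121742 [[0.53880405 0.22830433 0.1027481 ]]
[[ 0.90969288 -0.15749935 -0.38425618]
 [ 0.14508685  0.98751909 -0.06128499]
 [ 0.38911266  0.          0.92119017]]
```

>>> {"fn": "servo_tool", "kwargs": {"targets": "0 0 0 0;0 0 0 0;0 0 -5 0"}}

```text
time: 5.05
tool_pos: [0.577, -0.1755, 0.1474]
tool_rot: [3.14, -0.005, -0.116]
contact_force: [-0.2, -0.4, -2.6]
opening: 0.0444
```

>>> {"fn": "servo_tool", "kwargs": {"targets": "0 0 -15 0;0 0 -15 0;0 0 -9 0;0 0 0 0"}}

```text
time: 5.55
tool_pos: [0.5771, -0.1757, 0.1903]
tool_rot: [3.14, -0.007, -0.116]
contact_force: [-0.4, -1.0, -2.4]
opening: 0.0443
```

```bash
python3 - <<'E'
from h import *
shot('side','s2')
o=telemetry.observe();print(o['tool_pos'],o['contact_force'],o['torque'])
a=cv2.imread('pics/s2.png')[150:320,220:400]; cv2.imwrite('pics/s2c.png',cv2.resize(a,None,fx=4,fy=3.5))
E
```

```text
[ 0.57686075 -0.17564976  0.1897801 ] [ 0.05855742 -0.39085634 -2.82415595] [ 0.11912565  0.11405823 -0.00972352]
```

View pics/s2c.png

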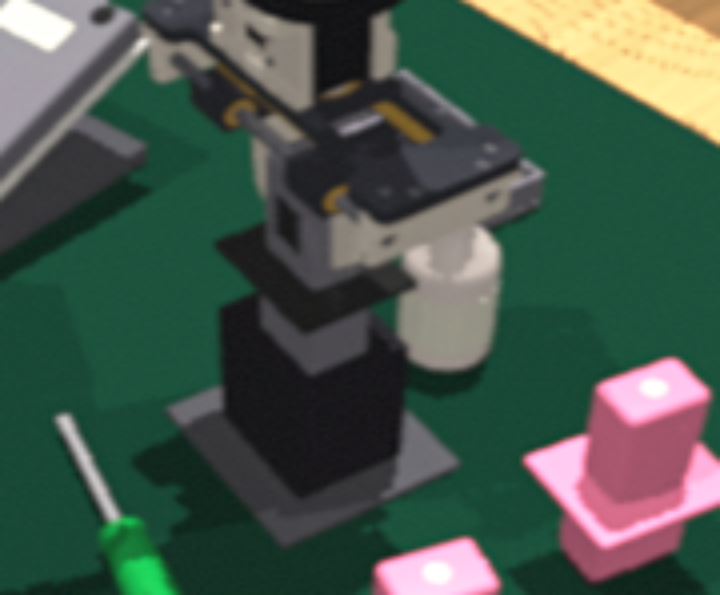

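>>> {"fn": "servo_tool", "kwargs": {"targets": "-7 0 2 0;-7 0 2 0;-7 0 2 0;-7 0 1 0;0 0 0 0"}}

```text
time: 6.22
tool_pos: [0.5494, -0.1727, 0.1831]
tool_rot: [3.139, -0.013, -0.116]
contact_force: [2.4, -0.4, -0.5]
opening: 0.0439
```

```bash
python3 - <<'E'
from h import *
shot('side','s3')
o=telemetry.observe();print(o['tool_pos'],o['contact_force'],o['torque'])
a=cv2.imread('pics/s3.png')[150:320,220:400]; cv2.imwrite('pics/s3c.png',cv2.resize(a,None,fx=4,fy=3.5))
E
```

```text
[ 0.54948364 -0.17275355  0.1830229 ] [ 1.7610448   0.33874261 -0.80025225] [ 0.01324876 -0.37845371 -0.0447574 ]
```

View pics/s3c.png

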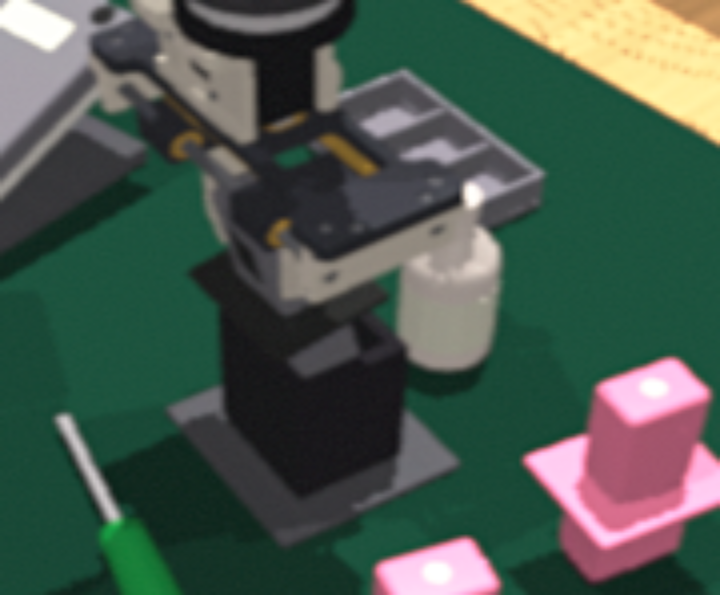

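>>> {"fn": "servo_tool", "kwargs": {"targets": "-6 0 0.5 0;-6 0 0.5 0;-5 0 0 0;0 0 0 0"}}

```text
time: 6.78
tool_pos: [0.5319, -0.1707, 0.1815]
tool_rot: [3.139, -0.014, -0.116]
contact_force: [3.1, -0.2, -0.5]
opening: 0.0439
```

```bash
python3 - <<'E'
from h import *
shot('side','s4');shot('scene','sc4')
o=telemetry.observe();print(o['tool_pos'],o['contact_force'],o['torque'])
a=cv2.imread('pics/s4.png')[150:320,220:400]; a=cv2.resize(a,None,fx=2.2,fy=3)
b=cv2.imread('pics/sc4.png')[120:290,200:380]; b=cv2.resize(b,None,fx=2.2,fy=3);cv2.imwrite('pics/s4c.png',np.hstack([a,b]))
E
```

```text
[ 0.53201456 -0.17068641  0.18153706] [ 2.52174211 -1.03874558 -1.05208336] [-0.03655122 -0.38557227 -0.05291277]
```

View pics/s4c.png

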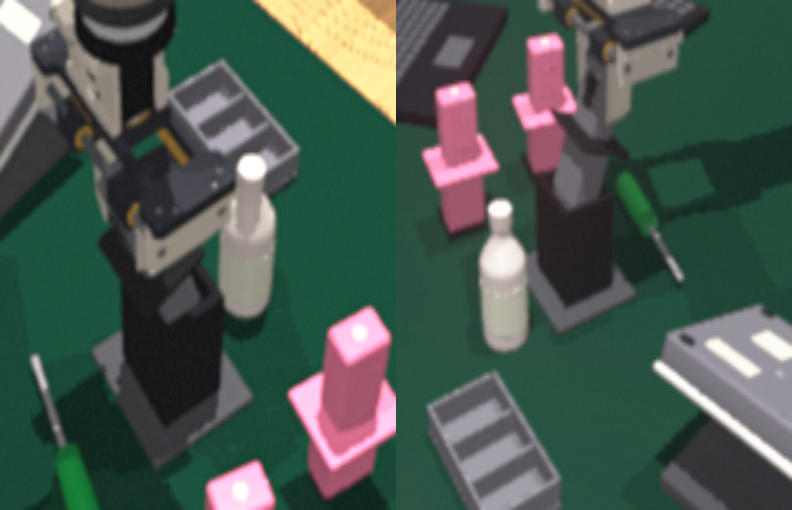

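>>> {"fn": "servo_tool", "kwargs": {"targets": "0 0 0 0;0 0 0 0;0 0 -15 0;0 0 -30 0;0 0 -35 0;0 0 -35 0;0 0 -30 0;0 0 0 0", "squeeze": 60}}

```text
time: 7.88
tool_pos: [0.5247, -0.1684, 0.3309]
tool_rot: [-3.141, 0.006, -0.115]
contact_force: [0.0, 0.5, -3.3]
opening: 0.0436
```

```bash
python3 - <<'E'
from h import *
shot('side','s5');shot('scene','sc5');shot('wrist','w5')
o=telemetry.observe();print(o['tool_pos'],o['tool_rot'],o['contact_force'],o['torque'])
a=cv2.imread('pics/s5.png')[90:260,200:380]; a=cv2.resize(a,None,fx=2.2,fy=2.2)
b=cv2.imread('pics/sc5.png')[60:230,200:380]; b=cv2.resize(b,None,fx=2.2,fy=2.2);cv2.imwrite('pics/s5c.png',np.hstack([a,b]))
E
```

```text
[ 0.52381346 -0.16802163  0.32700458] [-3.13886497  0.01170141 -0.11532879] [ 0.7458209  -0.68011832 -2.46610808] [0.11301022 0.1803913  0.0170025 ]
```

View pics/s5c.png

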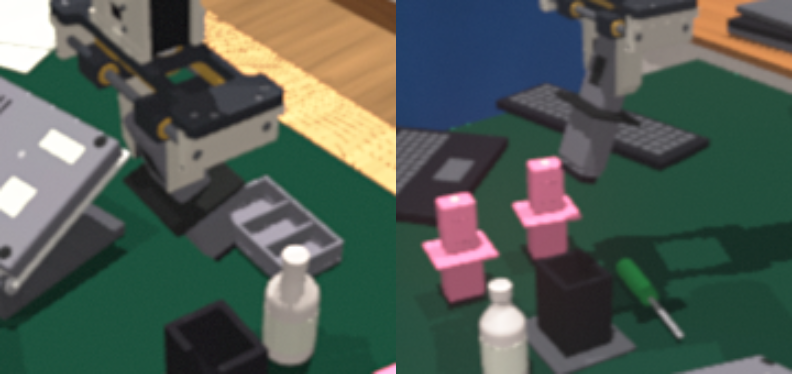

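View pics/w5.png

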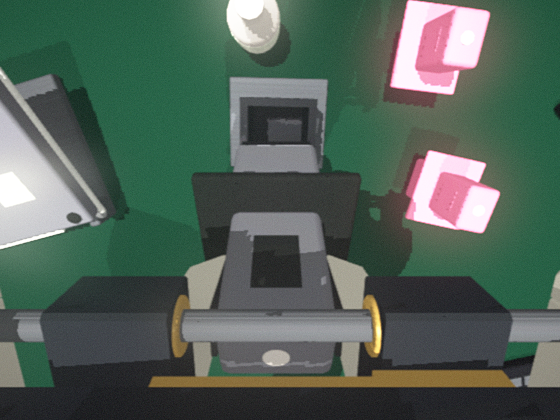

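```bash
python3 - <<'E'
import cv2
a=cv2.imread('pics/w5.png')[130:390,180:380]; cv2.imwrite('pics/w5c.png',cv2.resize(a,None,fx=3,fy=2.3,interpolation=cv2.INTER_CUBIC))
a=cv2.imread('pics/sc5.png')[60:150,255:330]; cv2.imwrite('pics/sc5c.png',cv2.resize(a,None,fx=6,fy=6,interpolation=cv2.INTER_CUBIC))
E
```

```text
(no output)
```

View pics/w5c.png

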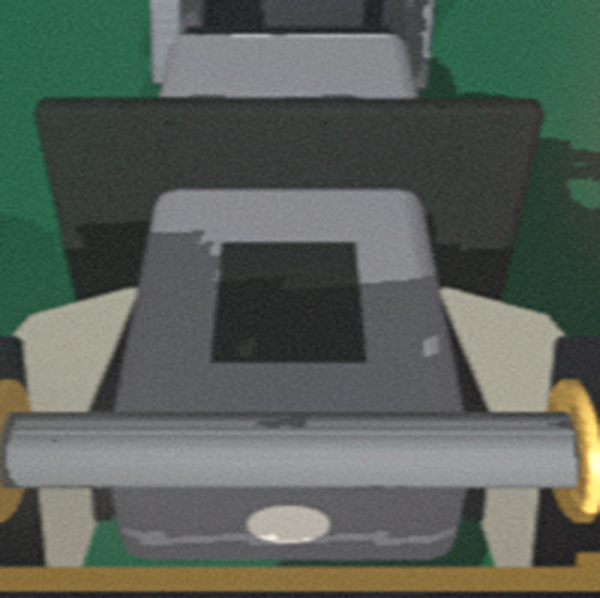

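View pics/sc5c.png

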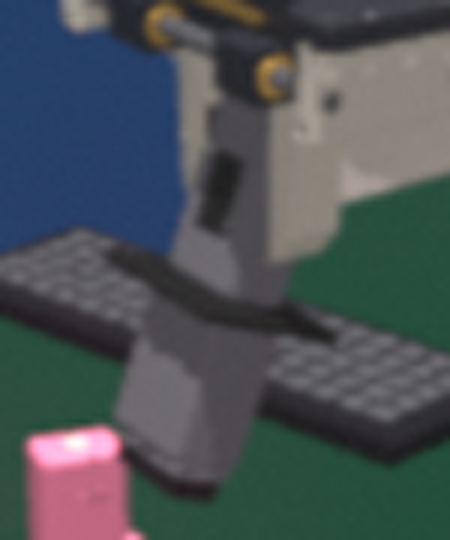

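```bash
cat > sfit.py <<'E'
from h import *
from scipy.optimize import least_squares
from scipy.spatial.transform import Rotation as Ro
def tool2w(tp,tr): return Ro.from_euler('xyz',tr).as_matrix(),np.array(tp)
def scan2tool(v,pts):
    th,ox,oy,oz,ph,ps=v
    # scanner axes in tool at zero tilt: x->+x, y->-y, z->-z ; tilt th: scanner z leans to -x
    B=np.diag([1.,-1,-1]); R=B@Ro.from_euler('zxy',[ps,ph,-th]).as_matrix()
    return np.array(pts)/1000@R.T+np.array([ox,oy,oz]),R
def proj(p,X):
    c=p['R']@np.asarray(X).T+p['t'][:,None]; u=p['K']@c; return (u[:2]/u[2]).T
def fit(p,tp,tr,pts,obs,v0=(.4,0,0,-.005,0,0)):
    RT,T=tool2w(tp,tr)
    def res(v):
        X,_=scan2tool(v,pts); e=(proj(p,X@RT.T+T)-obs).ravel()
        return np.r_[e,np.array(v[2:3])/.003,v[4]/.03,v[5]/.03,(v[1])/.006]
    r=least_squares(res,v0,loss='soft_l1'); return r.x,res(r.x)
E
python3 - <<'E'
from sfit import *
p=pickle.load(open('pics/w5.pkl','rb'))
tp=[0.52381346,-0.16802163,0.32700458]; tr=[-3.13886497,0.01170141,-0.11532879]
pts=[(15,22,-35),(15,-22,-35),(33,40,-35),(33,-40,-35),(17,25,-101),(17,-25,-101),(0,0,35)]
obs=np.array([(230.7,212.6),(320,212.6),(192.3,173.5),(360.7,173.5),(237.5,144.5),(316.5,144.5),(276,358)])
v,e=fit(p,tp,tr,pts,obs); print(np.round(v,4)); print(np.round(e,2))
q=pickle.load(open('pics/sc5.pkl','rb')); RT,T=tool2w(tp,tr); T=T+[0,0,.002]
for L in(12,22,32):
    X,_=scan2tool(v,[(11,-23,-101-L),(11,23,-101-L),(-11,-23,-101-L),(-11,23,-101-L),(17,-25,-101),(17,25,-101),(-17,25,-101)]); print(L,np.round((proj(q,X@RT.T+T)-[255,60])*6))
E
```

```text
[ 3.564e-01  2.300e-03  2.000e-04 -1.600e-03 -4.300e-03  4.600e-03]
[ 1.04 -2.73  0.59 -2.8  -2.28  5.58  1.5   5.35 -0.21  0.23 -0.69  0.08
 -0.45 -0.33  0.08 -0.14  0.15  0.39]
12 [[117. 446.]
 [176. 489.]
 [161. 451.]
 [220. 494.]
 [111. 415.]
 [175. 461.]
 [243. 469.]]
22 [[111. 469.]
 [169. 512.]
 [154. 474.]
 [212. 517.]
 [111. 415.]
 [175. 461.]
 [243. 469.]]
32 [[104. 492.]
 [162. 536.]
 [147. 496.]
 [205. 540.]
 [111. 415.]
 [175. 461.]
 [243. 469.]]
```

```bash
cat > run5.py <<'E'
from sfit import *
p=pickle.load(open('pics/w5.pkl','rb'))
tp=[0.52381346,-0.16802163,0.32700458]; tr=[-3.13886497,0.01170141,-0.11532879]
pts=[(15,22,-35),(15,-22,-35),(33,40,-41),(33,-40,-41),(17,25,-101),(17,-25,-101),(0,0,35)]
obs=np.array([(230.7,212.6),(320,212.6),(192.3,173.5),(360.7,173.5),(237.5,144.5),(316.5,144.5),(276,358)])
v,e=fit(p,tp,tr,pts,obs); print(np.round(v,4)); print(np.round(e,2))
E
python3 run5.py
```

```text
[ 3.676e-01  1.300e-03  3.000e-04 -9.000e-04 -4.200e-03  2.900e-03]
[ 1.28 -1.64  0.51 -1.58  0.48  0.16 -0.9   0.17 -0.12  0.23 -0.65  0.2
 -0.39  1.25  0.09 -0.14  0.1   0.22]
```

>>> {"fn": "servo_tool", "kwargs": {"targets": "0 -10 0 -.09;0 -20 0 -.1;0 -30 0 -.08;3 -40 0 0;3 -40 0 0;3 -40 0 0;3 -40 0 0;3 -40 0 0;3 -40 0 0;3 -40 0 0;3 -30 0 0;2 -15 0 0;0 0 0 0;0 0 0 0"}}

```text
time: 9.78
tool_pos: [0.4854, 0.2266, 0.3064]
tool_rot: [-3.127, 0.06, 0.161]
contact_force: [0.5, 0.3, -2.7]
opening: 0.0435
```

>>> {"fn": "servo_tool", "kwargs": {"targets": "0 0 0 0;0 0 0 0"}}

```text
time: 10.02
tool_pos: [0.4859, 0.2248, 0.3064]
tool_rot: [-3.128, 0.06, 0.159]
contact_force: [0.3, 0.2, -2.0]
opening: 0.0435
```

```bash
python3 - <<'E'
from h import *
shot('wrist','w6');shot('side','s6');shot('scene','sc6')
o=telemetry.observe();print(o['tool_pos'],o['tool_rot'],o['contact_force'],o['torque'])
E
```

```text
[0.48578446 0.22519925 0.30643282] [-3.12775658  0.05966183  0.15909349] [ 0.20629162  0.04597837 -2.26484023] [0.00593508 0.0265237  0.00729315]
```

View pics/w6.png

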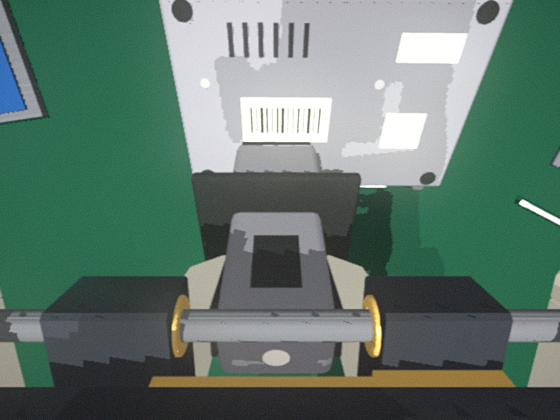

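View pics/s6.png

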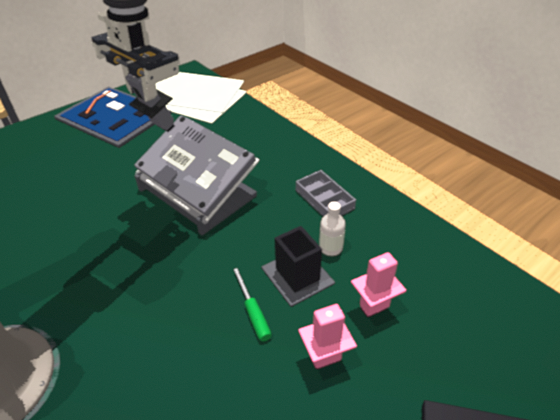

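```bash
cat > plan.py <<'E'
from sfit import *
import sys
LV=np.load('label.npy') if __import__('os').path.exists('label.npy') else np.array([.4789,.1832,.158,.3997])
V=np.array([.3676,.0013,.0003,-.0009,-.0042,.0029])
def frame(v):
    x,y,ps,th=v; R=np.c_[[np.cos(ps)*np.cos(th),np.sin(ps)*np.cos(th),np.sin(th)],[-np.sin(ps),np.cos(ps),0],[-np.cos(ps)*np.sin(th),-np.sin(ps)*np.sin(th),np.cos(th)]]
    return R,R@np.array([.085,.035,.03])+np.array([x,y,.042])
def state(o=None,V=V,Lm=12.5,s=0.):
    o=o or telemetry.observe(); RT,T=tool2w(o['tool_pos'],o['tool_rot']); R,c=frame(LV)
    m,Rs=scan2tool(V,[(0,0,-101-Lm)]); M=RT@m[0]+T; Rw=RT@Rs
    rel=R.T@(M-c); zl=R.T@Rw[:,2]; yl=R.T@Rw[:,1]
    print('mouth in label mm',np.round(rel*1000,1),'scanner z in label',np.round(zl,3),'y',np.round(yl,3))
    print('shift tool mm to s=%g:'%s,np.round(RT.T@(R@np.array([0,0,s/1000.])+c-M)*1000,1),'normal in tool',np.round(RT.T@R[:,2],3),'upslope in tool',np.round(RT.T@R[:,0],3))
    print(np.round(o['tool_pos'],4),np.round(o['tool_rot'],3),np.round(o['contact_force'],2))
E
python3 - <<'E'
exec(open('fit2.py').read().replace("__main__","x"))
w=pickle.load(open('pics/w6.pkl','rb')); P['w6']=w
lw=np.array([(331,98),(329,143),(243,141),(241,97)],float)
n=lambda v:sp(v,[(85+22*a,35+40*b,30) for a,b in L])[0]
print('pred-obs wrist',np.round(proj('w6',n(r.x))-lw,1).tolist())
r3=least_squares(lambda v:np.r_[rs(v),(proj('w6',n(v))-lw).ravel()],r.x,loss='soft_l1'); print(r3.x,sp(r3.x,[(85,35,30)])[0]); print('wr',np.round(proj('w6',n(r3.x))-lw,1).tolist())
np.save('label.npy',r3.x)
E
python3 - <<'E'
from plan import *
state(s=25)
E
```

```text
pred-obs wrist [[-0.7, -3.2], [-3.2, -4.9], [-0.1, -3.0], [-1.5, -2.3]]
[0.47612325 0.1821632  0.15350621 0.39279402] [[0.53702678 0.22700287 0.10225084]]
wr [[0.2, -0.3], [-2.5, -2.2], [0.9, -0.8], [-0.2, 0.2]]
mouth in label mm [23.1  6.9 95.3] scanner z in label [ 0.085 -0.01   0.996] y [-0.002  1.     0.011]
shift tool mm to s=25: [ 9.9  8.  73.2] normal in tool [-0.437 -0.015 -0.899] upslope in tool [ 0.899 -0.001 -0.437]
[0.4858 0.2252 0.3064] [-3.128  0.06   0.159] [ 0.21  0.05 -2.26]
```

>>> {"fn": "servo_tool", "kwargs": {"targets": "4 3 25 0;3 3 25 0;3 2 20 0;0 0 0 0;0 0 0 0"}}

```text
time: 10.8
tool_pos: [0.4938, 0.2189, 0.236]
tool_rot: [-3.127, 0.056, 0.159]
contact_force: [-0.7, 1.0, -2.4]
opening: 0.0435
```

```bash
python3 - <<'E'
from plan import *
state(s=10)
E
```

```text
mouth in label mm [ 3.  -0.5 27.5] scanner z in label [ 0.081 -0.011  0.997] y [-0.002  1.     0.011]
shift tool mm to s=10: [ 4.9 -0.2 17.1] normal in tool [-0.434 -0.015 -0.901] upslope in tool [ 0.901 -0.002 -0.434]
[0.4938 0.2189 0.236 ] [-3.127  0.056  0.159] [-0.68  1.02 -2.39]
```

>>> {"fn": "servo_tool", "kwargs": {"targets": "3 0 8 0;2 0 6 0;0 0 3 0;0 0 0 0"}}

```text
time: 11.3
tool_pos: [0.4987, 0.2202, 0.2194]
tool_rot: [-3.127, 0.053, 0.159]
contact_force: [0.5, -0.2, -2.7]
opening: 0.0437
```

```bash
python3 - <<'E'
from plan import *
state(s=0)
shot('side','s7');shot('scene','sc7');shot('wrist','w7')
a=cv2.imread('pics/s7.png')[80:220,110:270]; a=cv2.resize(a,None,fx=2.5,fy=3)
b=cv2.imread('pics/sc7.png')[150:290,340:500]; b=cv2.resize(b,None,fx=2.5,fy=3);cv2.imwrite('pics/s7c.png',np.hstack([a,b]))
E
```

```text
mouth in label mm [ 1.6  0.1 10.2] scanner z in label [ 0.078 -0.011  0.997] y [-0.002  1.     0.011]
shift tool mm to s=0: [3.  0.3 9.9] normal in tool [-0.431 -0.015 -0.902] upslope in tool [ 0.902 -0.001 -0.431]
[0.4987 0.2202 0.2194] [-3.127  0.053  0.159] [ 0.53 -0.24 -2.73]
```

View pics/s7c.png

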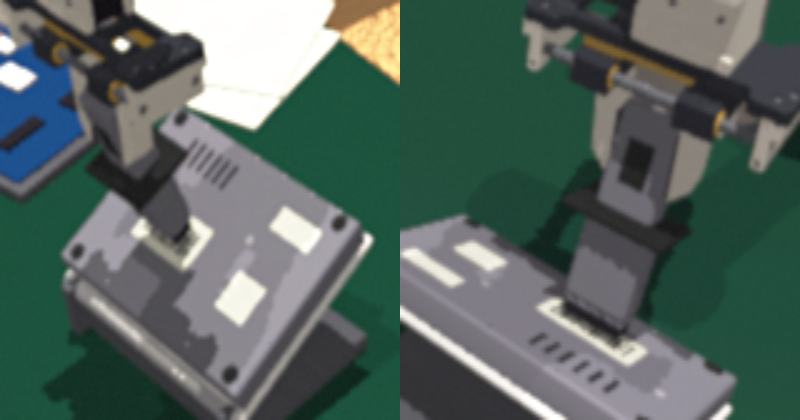

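View pics/w7.png

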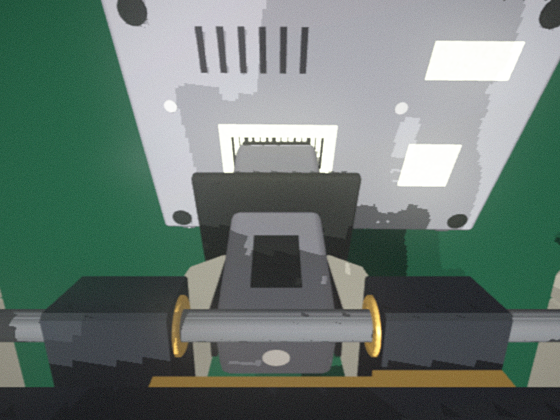

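```bash
python3 - <<'E'
from plan import *
R,c=frame(LV)
for n in('w7','sc7','s7'):
    p=pickle.load(open(f'pics/{n}.pkl','rb'))
    lab=proj(p,np.array([(.022*a,.04*b,0) for a,b in((1,-1),(-1,-1),(-1,1),(1,1))])@R.T+c)
    o=telemetry.observe(); RT,T=tool2w(o['tool_pos'],o['tool_rot'])
    X,_=scan2tool(V,[(11*a,23*b,-113.5) for a,b in((1,-1),(-1,-1),(-1,1),(1,1))]); mo=proj(p,X@RT.T+T)
    print(n,np.round(lab,1).tolist())
    im=cv2.resize(cv2.imread(f'pics/{n}.png'),None,fx=4,fy=4,interpolation=cv2.INTER_CUBIC)
    for q,col in((lab,(0,0,255)),(mo,(0,255,0))): cv2.polylines(im,[np.int32(q*4+1.5)],True,col,1)
    m=lab.mean(0)*4; cv2.imwrite(f'pics/{n}o.png',im[max(0,int(m[1]-200)):int(m[1]+200),max(0,int(m[0]-200)):int(m[0]+200)])
a=np.hstack([cv2.imread(f'pics/{n}o.png')[:400,:400] for n in('sc7','s7')]); cv2.imwrite('pics/o7.png',a)
E
```

```text
w7 [[337.1, 125.0], [330.5, 177.3], [224.9, 176.4], [218.5, 124.2]]
sc7 [[394.0, 251.7], [402.8, 248.2], [438.8, 266.5], [431.1, 270.9]]
s7 [[194.8, 157.6], [182.8, 171.2], [161.9, 158.0], [173.7, 145.0]]
```

View pics/o7.png

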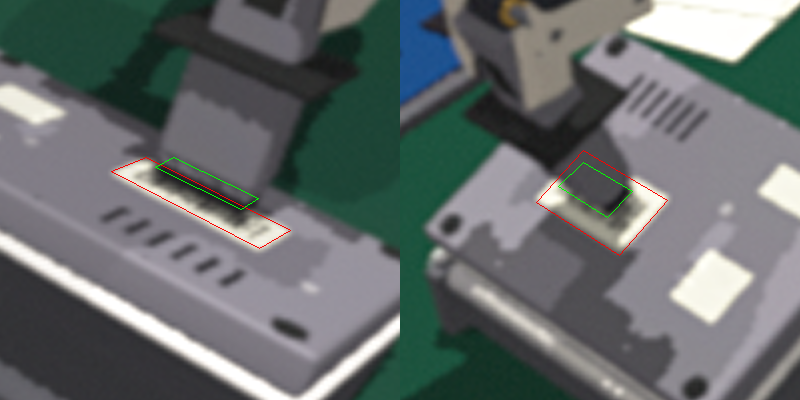

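>>> {"fn": "servo_tool", "kwargs": {"targets": "0.8 0 2.5 0;0.8 0 2 0;0 0 0 0"}}

```text
time: 11.82
tool_pos: [0.5004, 0.2206, 0.2151]
tool_rot: [-3.127, 0.051, 0.159]
contact_force: [-0.4, 0.4, -2.4]
opening: 0.0436
```

```bash
cat > frc.py <<'E'
from plan import *
F=[]
for i in range(6):
    cams.read_camera('scene'); F.append(telemetry.observe()['contact_force'])
F=np.array(F); R,c=frame(LV); n=R[:,2]
state(s=0); print('mean F',F.mean(0).round(2),'std',F.std(0).round(2),'along n',(F@n).mean().round(2),(F@n).round(1), 'up',(F@R[:,0]).mean().round(2))
E
python3 frc.py
```

```text
mouth in label mm [1.9 0.2 5.8] scanner z in label [ 0.076 -0.011  0.997] y [-0.002  1.     0.012]
shift tool mm to s=0: [0.8 0.3 6.1] normal in tool [-0.429 -0.016 -0.903] upslope in tool [ 0.903 -0.001 -0.429]
[0.5004 0.2206 0.2154] [-3.127  0.051  0.159] [-0.27 -0.05 -1.89]
mean F [-0.46  0.18 -2.12] std [0.53 0.22 0.36] along n -1.79 [-1.7 -1.7 -2.3 -1.3 -2.1 -1.6] up -1.2
```

>>> {"fn": "servo_tool", "kwargs": {"targets": "0.3 0 1.3 0;0.3 0 1.3 0;0 0 0 0"}}

```text
time: 12.5
tool_pos: [0.501, 0.2207, 0.2128]
tool_rot: [-3.127, 0.05, 0.159]
contact_force: [-0.4, 1.5, -1.4]
opening: 0.0438
```

```bash
python3 frc.py
```

```text
mouth in label mm [1.5 0.3 3.2] scanner z in label [ 0.076 -0.011  0.997] y [-0.002  1.     0.012]
shift tool mm to s=0: [0.1 0.4 3.5] normal in tool [-0.429 -0.016 -0.903] upslope in tool [ 0.903 -0.001 -0.429]
[0.5009 0.2207 0.2128] [-3.127  0.051  0.159] [-0.38  0.5  -1.95]
mean F [-0.53  0.13 -1.44] std [0.39 0.38 0.39] along n -1.14 [-1.7 -0.6 -1.2 -0.9 -0.8 -1.7] up -1.02
```

>>> {"fn": "servo_tool", "kwargs": {"targets": "0.3 0 1.1 0;0 0 0 0"}}

```text
time: 13.05
tool_pos: [0.5012, 0.2208, 0.212]
tool_rot: [-3.127, 0.05, 0.159]
contact_force: [-0.8, -0.8, 0.3]
opening: 0.0437
```

```bash
python3 frc.py
```

```text
mouth in label mm [1.5 0.3 2.4] scanner z in label [ 0.075 -0.011  0.997] y [-0.002  1.     0.012]
shift tool mm to s=0: [-0.3  0.4  2.7] normal in tool [-0.429 -0.016 -0.903] upslope in tool [ 0.903 -0.001 -0.429]
[0.5012 0.2208 0.212 ] [-3.127  0.05   0.159] [-1.11 -0.26  1.37]
mean F [-0.96 -0.41  0.52] std [0.48 0.45 0.69] along n 0.86 [ 1.   1.   1.4  0.4 -0.3  1.7] up -0.74
```

>>> {"fn": "servo_tool", "kwargs": {"targets": "0.5 0 1.2 0;0 0 0 0"}}

```text
time: 13.6
tool_pos: [0.5016, 0.2209, 0.2109]
tool_rot: [-3.127, 0.05, 0.159]
contact_force: [-0.8, -0.6, 1.5]
opening: 0.0437
```

```bash
python3 frc.py
```

```text
mouth in label mm [1.4 0.4 1.2] scanner z in label [ 0.075 -0.012  0.997] y [-0.002  1.     0.012]
shift tool mm to s=0: [-0.7  0.4  1.7] normal in tool [-0.429 -0.016 -0.903] upslope in tool [ 0.903 -0.001 -0.429]
[0.5016 0.2209 0.2109] [-3.127  0.05   0.159] [-2.01 -1.74  0.88]
mean F [-1.74 -0.72  1.36] std [0.26 0.51 0.51] along n 1.96 [1.6 2.4 2.3 2.3 1.5 1.7] up -1.17
```

>>> {"fn": "servo_tool", "kwargs": {"targets": "0.4 0 0.9 0;0 0 0 0;0 0 0 0;0 0 0 0"}}

```text
time: 14.4
tool_pos: [0.5019, 0.221, 0.2101]
tool_rot: [-3.127, 0.05, 0.159]
contact_force: [-2.0, 0.4, 3.1]
opening: 0.044
```

```bash
python3 frc.py
```

```text
mouth in label mm [1.3 0.4 0.4] scanner z in label [ 0.075 -0.012  0.997] y [-0.002  1.     0.012]
shift tool mm to s=0: [-1.   0.4  0.9] normal in tool [-0.429 -0.016 -0.903] upslope in tool [ 0.903 -0.001 -0.429]
[0.5018 0.221  0.2101] [-3.127  0.05   0.159] [-1.54 -0.58  1.31]
mean F [-2.16 -0.24  1.81] std [0.56 0.28 0.36] along n 2.5 [2.7 2.5 2.5 2.2 3.3 1.8] up -1.31
```

~4.7 N and stable, so I'll hold it here.

>>> {"fn": "servo_tool", "kwargs": {"targets": "0 0 0 0;0 0 0 0;0 0 0 0;0 0 0 0;0 0 0 0;0 0 0 0;0 0 0 0;0 0 0 0;0 0 0 0;0 0 0 0;0 0 0 0;0 0 0 0;0 0 0 0;0 0 0 0;0 0 0 0;0 0 0 0"}}

```text
time: 16.7
tool_pos: [0.5018, 0.221, 0.2101]
tool_rot: [-3.127, 0.05, 0.159]
contact_force: [-1.9, 0.3, 1.5]
opening: 0.0437
```

```bash
python3 frc.py; python3 - <<'E'
from plan import *
shot('side','s8');shot('scene','sc8');shot('wrist','w8')
a=cv2.imread('pics/s8.png')[80:220,110:270]; a=cv2.resize(a,None,fx=2.5,fy=3)
b=cv2.imread('pics/sc8.png')[150:290,340:500]; b=cv2.resize(b,None,fx=2.5,fy=3);cv2.imwrite('pics/s8c.png',np.hstack([a,b]))
E
```

```text
mouth in label mm [1.3 0.4 0.3] scanner z in label [ 0.075 -0.012  0.997] y [-0.002  1.     0.012]
shift tool mm to s=0: [-1.   0.5  0.9] normal in tool [-0.429 -0.016 -0.903] upslope in tool [ 0.903 -0.001 -0.429]
[0.5018 0.221  0.2101] [-3.127  0.05   0.159] [-2.68 -0.11  2.27]
mean F [-2.09 -0.26  1.97] std [0.29 0.23 0.31] along n 2.63 [2.8 2.7 2.3 2.7 2.2 3.1] up -1.19
```

View pics/s8c.png

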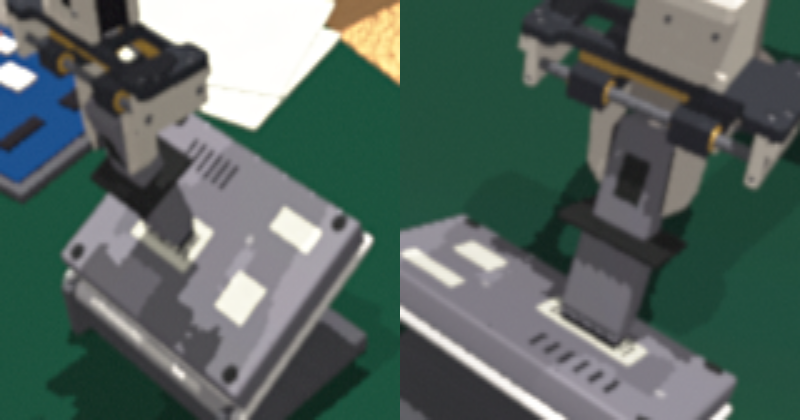

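View pics/w8.png

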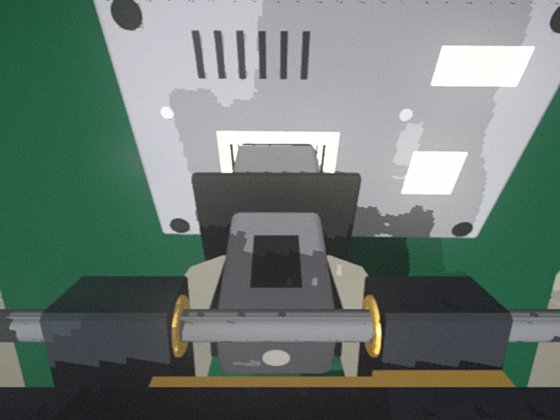

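>>> {"fn": "servo_tool", "kwargs": {"targets": "-1 0 -2 0;-4 0 -9 0;-8 0 -18 0;-8 0 -20 0;0 0 -25 0;0 0 -20 0;0 0 -15 0;0 0 0 0"}}

```text
time: 18.15
tool_pos: [0.4845, 0.2165, 0.3289]
tool_rot: [-3.126, 0.046, 0.159]
contact_force: [0.1, -0.3, -2.4]
opening: 0.0437
```

>>> {"fn": "servo_tool", "kwargs": {"targets": "0 10 0 0;-1 20 0 0;-2 30 0 0;-2 35 0 0;-2 35 0 0;-2 35 0 0;-2 35 0 0;-2 35 0 0;-2 35 0 0;-2 35 0 0;-1 35 0 0;0 25 0 .08;0 15 0 .1;0 8 0 .09;0 0 0 0;0 0 0 0"}}

```text
time: 20.15
tool_pos: [0.5174, -0.19, 0.3122]
tool_rot: [-3.139, 0.071, -0.12]
contact_force: [-0.0, 0.0, -2.3]
opening: 0.0434
```

```bash
cat > ret.py <<'E'
from sfit import *
V=np.array([.3676,.0013,.0003,-.0009,-.0042,.0029]); H=np.array([.5743,-.173,.103]); yaw=-.1216
def ret(V=V):
    o=telemetry.observe(); RT,T=tool2w(o['tool_pos'],o['tool_rot'])
    X,Rs=scan2tool(V,[(0,0,0),(0,0,-101),(0,0,-115)]); W=X@RT.T+T
    R=Ro.from_euler('z',yaw).as_matrix()
    print('grip,housing end,mouth in holder mm'); print(np.round((W-H)@R*1000,1)); print('scanner axis in holder',np.round(R.T@RT@Rs[:,2],3),'y',np.round(R.T@RT@Rs[:,1],3))
    print('holder xyz in tool cols',np.round(RT.T@R,3).tolist()); print(np.round(o['tool_pos'],4),np.round(o['tool_rot'],3),np.round(o['contact_force'],2),np.round(o['torque'],2),o['time'])
E
python3 -c "
from ret import *
ret()
shot('wrist','w9');shot('side','s9')"
```

```text
grip,housing end,mouth in holder mm
[[-53.1 -24.1 210. ]
 [-23.6 -24.2 113.4]
 [-19.5 -24.2 100. ]]
scanner axis in holder [-0.292  0.002  0.956] y [-0.003  1.    -0.003]
holder xyz in tool cols [[0.997, 0.001, -0.071], [0.001, -1.0, -0.002], [-0.071, 0.002, -0.997]]
[ 0.5174 -0.19    0.3122] [-3.139  0.071 -0.12 ] [-0.01  0.03 -2.28] [ 0.1   0.11 -0.04] 20.15
```

View pics/w9.png

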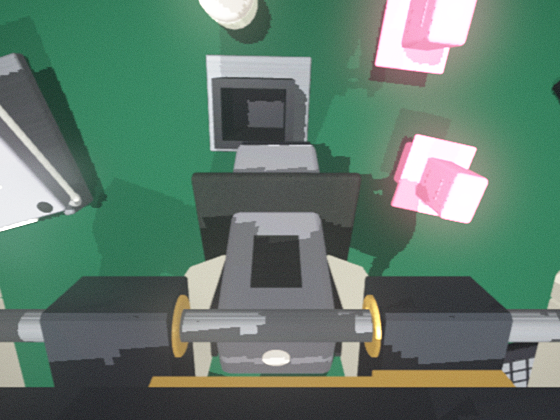

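>>> {"fn": "servo_tool", "kwargs": {"targets": "10 -12 10 0;10 -12 10 0;8 0 20 0;5 0 20 0;0 0 15 0;0 0 5 0;0 0 0 0"}}

```text
time: 21.12
tool_pos: [0.552, -0.1609, 0.2235]
tool_rot: [-3.137, 0.073, -0.112]
contact_force: [-0.7, -0.4, -3.1]
opening: 0.0439
```

```bash
python3 -c "
from ret import *
ret()
q=[shot(n,m) for n,m in (('wrist','w10'),('side','s10'),('scene','sc10'))]
R=Ro.from_euler('z',yaw).as_matrix()
for n in('s10','sc10'):
    p=pickle.load(open(f'pics/{n}.pkl','rb')); im=cv2.resize(cv2.imread(f'pics/{n}.png'),None,fx=4,fy=4,interpolation=cv2.INTER_CUBIC)
    for a,b in((32,38),(24,30)):
        pr=proj(p,np.array([(a,b,0),(-a,b,0),(-a,-b,0),(a,-b,0)])/1000@R.T+H); cv2.polylines(im,[np.int32(pr*4+1.5)],True,(0,0,255),1)
    m=pr.mean(0)*4; cv2.imwrite(f'pics/{n}o.png',im[int(m[1]-300):int(m[1]+200),int(m[0]-200):int(m[0]+200)])
cv2.imwrite('pics/o10.png',np.hstack([cv2.imread('pics/s10o.png'),cv2.imread('pics/sc10o.png')]))
"
```

```text
grip,housing end,mouth in holder mm
[[-22.3   9.  121.3]
 [  7.1   9.3  24.6]
 [ 11.1   9.4  11.2]]
scanner axis in holder [-0.29  -0.003  0.957] y [-0.011  1.    -0.   ]
holder xyz in tool cols [[0.997, 0.01, -0.073], [0.01, -1.0, -0.005], [-0.073, 0.004, -0.997]]
[ 0.552  -0.1609  0.2235] [-3.137  0.073 -0.112] [-0.7  -0.44 -3.14] [0.03 0.11 0.07] 21.125
```

View pics/o10.png

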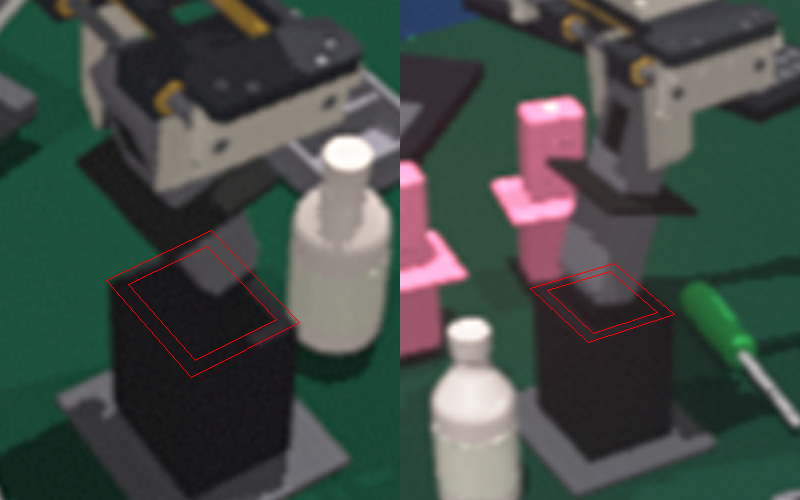

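View pics/w10.png

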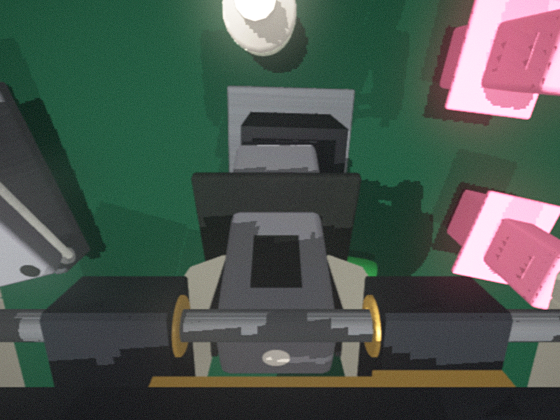

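>>> {"fn": "servo_tool", "kwargs": {"targets": "-2 5 0 .01;-1 3 0 0;0 0 0 0"}}

```text
time: 21.65
tool_pos: [0.5483, -0.1702, 0.2261]
tool_rot: [-3.139, 0.069, -0.124]
contact_force: [0.3, -0.4, -2.1]
opening: 0.0436
```

```bash
python3 -c "
from ret import *
ret()"
```

```text
grip,housing end,mouth in holder mm
[[-24.8  -0.7 123.9]
 [  5.   -1.   27.4]
 [  9.1  -1.   14. ]]
scanner axis in holder [-0.295  0.003  0.956] y [ 0.001  1.    -0.003]
holder xyz in tool cols [[0.998, -0.002, -0.068], [-0.002, -1.0, -0.002], [-0.068, 0.002, -0.998]]
[ 0.5483 -0.1702  0.2261] [-3.139  0.069 -0.124] [ 0.28 -0.43 -2.11] [0.01 0.09 0.02] 21.65
```

>>> {"fn": "servo_tool", "kwargs": {"targets": "0.5 0 10 0;0.5 0 10 0;0.5 0 9 0;0 0 0 0"}}

```text
time: 22.15
tool_pos: [0.5473, -0.1699, 0.1942]
tool_rot: [-3.139, 0.07, -0.124]
contact_force: [-0.1, 0.2, -1.1]
opening: 0.0437
```

```bash
python3 -c "
from ret import *
ret()
shot('side','s11');shot('scene','sc11')
a=cv2.imread('pics/s11.png')[150:320,220:400]; a=cv2.resize(a,None,fx=2.2,fy=3)
b=cv2.imread('pics/sc11.png')[90:260,200:380]; b=cv2.resize(b,None,fx=2.2,fy=3);cv2.imwrite('pics/s11c.png',np.hstack([a,b]))
"
```

```text
grip,housing end,mouth in holder mm
[[-25.8  -0.5  92. ]
 [  3.8  -0.7  -4.5]
 [  7.9  -0.7 -17.9]]
scanner axis in holder [-0.293  0.002  0.956] y [ 0.001  1.    -0.002]
holder xyz in tool cols [[0.998, -0.002, -0.07], [-0.003, -1.0, -0.003], [-0.07, 0.003, -0.998]]
[ 0.5473 -0.1699  0.1942] [-3.139  0.07  -0.124] [-0.13  0.18 -1.08] [ 0.05  0.08 -0.04] 22.15
```

View pics/s11c.png

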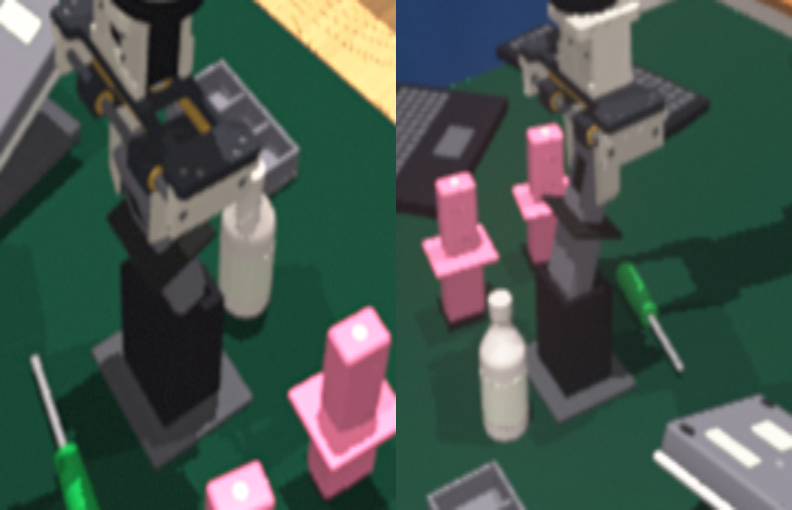

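Inside. I'll lower it 13 mm more, then pivot upright with a lighter grip.

>>> {"fn": "servo_tool", "kwargs": {"targets": "1 0 7 0;1 0 6 0;0 0 0 0", "squeeze": 20}}

```text
time: 22.62
tool_pos: [0.5482, -0.1703, 0.1899]
tool_rot: [3.141, 0.065, -0.124]
contact_force: [-0.9, -0.2, -3.3]
opening: 0.0441
```

>>> {"fn": "servo_tool", "kwargs": {"targets": "6 0 0 0;6 0 0 0;6 0 0 0;5 0 0 0;0 0 0 0"}}

```text
time: 23.25
tool_pos: [0.569, -0.1728, 0.1944]
tool_rot: [3.14, 0.07, -0.124]
contact_force: [-0.9, 0.6, -2.3]
opening: 0.0443
```

```bash
python3 -c "
from ret import *
ret()
shot('side','s12');shot('scene','sc12');shot('wrist','w12')
a=cv2.imread('pics/s12.png')[150:320,220:400]; a=cv2.resize(a,None,fx=2.2,fy=3)
b=cv2.imread('pics/sc12.png')[90:260,200:380]; b=cv2.resize(b,None,fx=2.2,fy=3);cv2.imwrite('pics/s12c.png',np.hstack([a,b]))
"
```

```text
grip,housing end,mouth in holder mm
[[ -4.   -0.7  92.2]
 [ 25.7  -1.4  -4.3]
 [ 29.8  -1.5 -17.7]]
scanner axis in holder [-0.294  0.006  0.956] y [ 0.     1.    -0.007]
holder xyz in tool cols [[0.998, -0.002, -0.069], [-0.002, -1.0, 0.002], [-0.069, -0.002, -0.998]]
[ 0.569  -0.1728  0.1944] [ 3.14   0.07  -0.124] [-0.9   0.62 -2.26] [ 0.13  0.18 -0.01] 23.25
```

View pics/s12c.png

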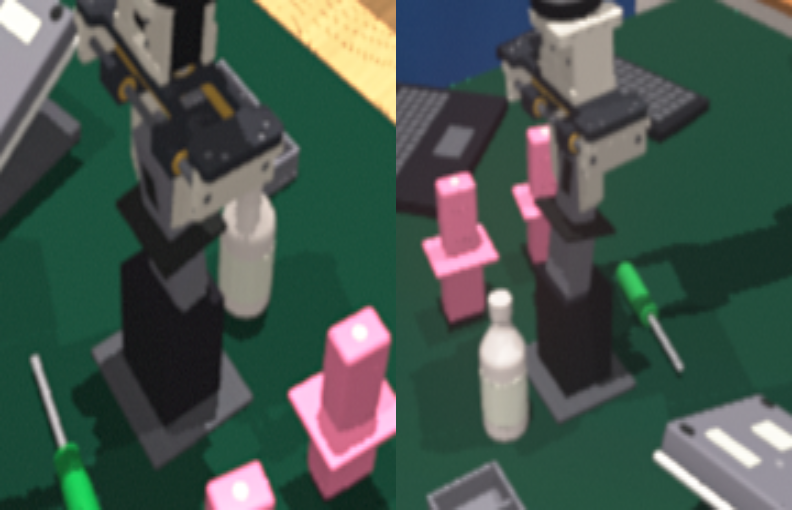

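View pics/w12.png

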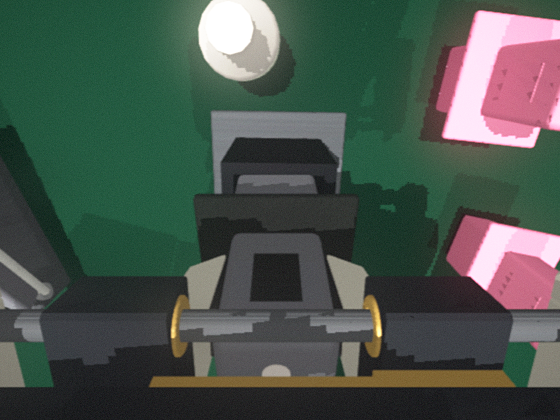

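```bash
cat > t12.py <<'E'
from ret import *
def t(n,hb,cb,top):
    p=pickle.load(open(f'pics/{n}.pkl','rb')); o=telemetry.observe()
    pts=[(15,22,-35),(15,-22,-35),(33,40,-41),(33,-40,-41)]
    obs=np.array(hb+cb,float)
    v,e=fit(p,o['tool_pos'],o['tool_rot'],pts,obs,v0=(.15,0,0,0,0,0)); print(np.round(v,4),np.round(e,1)); ret(v)
t('w12',[(230,234),(322,234)],[(194,196),(357,196)],None)
E
python3 t12.py
```

```text
[-0.1235  0.0079  0.0003 -0.0175  0.0046  0.0004] [ 0.2  0.4 -0.7  0.3  0.1 -0.2  0.2 -0.3  0.1  0.2  0.   1.3]
grip,housing end,mouth in holder mm
[[  3.8  -0.7 108.2]
 [-15.5  -0.4   9.1]
 [-18.2  -0.3  -4.6]]
scanner axis in holder [ 0.191 -0.003  0.982] y [0.002 1.    0.003]
holder xyz in tool cols [[0.998, -0.002, -0.069], [-0.002, -1.0, 0.002], [-0.069, -0.001, -0.998]]
[ 0.5689 -0.1728  0.1943] [ 3.14   0.069 -0.124] [-1.6   0.77  2.04] [0.18 0.31 0.  ] 23.4
```

```bash
cat > t12.py <<'E'
from ret import *
def t(n,hb,cb,ho=None):
    p=pickle.load(open(f'pics/{n}.pkl','rb')); o=telemetry.observe(); RT,T=tool2w(o['tool_pos'],o['tool_rot'])
    pts=[(15,22,-35),(15,-22,-35),(33,40,-38),(33,-40,-38)]; obs=np.array(hb+cb,float)
    def f(a):
        v=V.copy(); v[0]=a[0]; v[1]+=a[1]; v[3]+=a[2]; X,_=scan2tool(v,pts); return np.r_[(proj(p,X@RT.T+T)-obs)[:,1],a[1]/.001,a[2]/.001]
    r=least_squares(f,[.15,0,0]); print(r.x.round(4),f(r.x).round(1)); v=V.copy(); v[0]=r.x[0];v[1]+=r.x[1];v[3]+=r.x[2]; ret(v)
if __name__=='__main__': t('w12',[(230,234),(322,234)],[(194,196),(357,196)])
E
python3 t12.py
```

```text
[-0.0636 -0.0002 -0.0007] [-1.7 -1.8  1.8  1.5 -0.2 -0.7]
grip,housing end,mouth in holder mm
[[ -4.1  -0.7  92.8]
 [-17.4  -1.3  -7.3]
 [-19.3  -1.4 -21.2]]
scanner axis in holder [0.132 0.006 0.991] y [-0.001  1.    -0.005]
holder xyz in tool cols [[0.998, -0.002, -0.069], [-0.002, -1.0, 0.002], [-0.069, -0.001, -0.998]]
[ 0.5689 -0.1728  0.1943] [ 3.14   0.069 -0.124] [-1.6   0.77  2.04] [0.18 0.31 0.  ] 23.4
```

```bash
python3 - <<'E'
from ret import *
p=pickle.load(open('pics/w12.pkl','rb'));o=telemetry.observe(); RT,T=tool2w(o['tool_pos'],o['tool_rot'])
for th in(.37,.3,.25,.2,.15,.1,0):
    v=V.copy(); v[0]=th; X,_=scan2tool(v,[(15,22,-35),(33,40,-35),(33,40,-41),(17,25,-101),(0,0,35)]); print(th,proj(p,X@RT.T+T).round(0).tolist())
a=cv2.imread('pics/w12.png')[130:390,180:380]; cv2.imwrite('pics/w12c.png',cv2.resize(a,None,fx=3,fy=2.3,interpolation=cv2.INTER_CUBIC))
E
```

```text
0.37 [[232.0, 211.0], [190.0, 181.0], [192.0, 174.0], [237.0, 144.0], [276.0, 361.0]]
0.3 [[232.0, 214.0], [192.0, 183.0], [194.0, 176.0], [238.0, 154.0], [276.0, 357.0]]
0.25 [[233.0, 216.0], [193.0, 184.0], [195.0, 179.0], [239.0, 160.0], [276.0, 354.0]]
0.2 [[233.0, 218.0], [194.0, 186.0], [196.0, 181.0], [239.0, 167.0], [276.0, 351.0]]
0.15 [[233.0, 221.0], [195.0, 188.0], [197.0, 184.0], [240.0, 173.0], [276.0, 347.0]]
0.1 [[234.0, 223.0], [196.0, 190.0], [198.0, 186.0], [240.0, 180.0], [276.0, 344.0]]
0 [[234.0, 228.0], [198.0, 195.0], [200.0, 192.0], [241.0, 193.0], [276.0, 336.0]]
```

View pics/w12c.png

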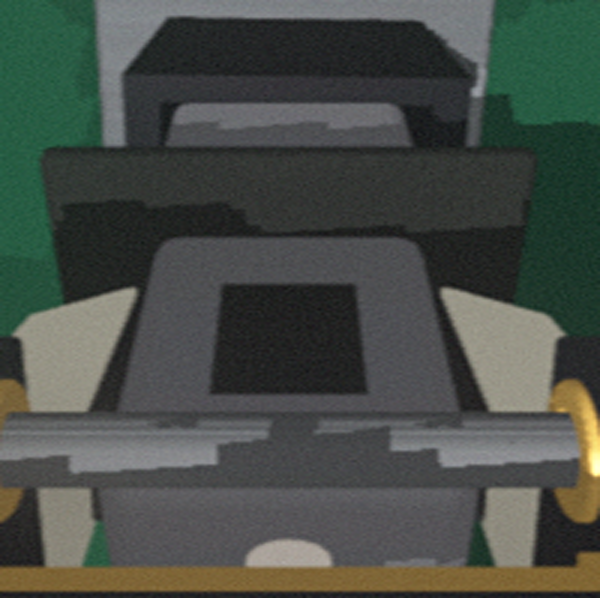

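```bash
cat > t12.py <<'E'
from ret import *
def t(n,obs,pts=[(15,22,-35),(15,-22,-35),(33,40,-41),(33,-40,-41),(0,0,35)]):
    p=pickle.load(open(f'pics/{n}.pkl','rb')); o=telemetry.observe(); RT,T=tool2w(o['tool_pos'],o['tool_rot'])
    obs=np.array(obs,float)
    def f(a):
        v=V.copy(); v[0]=a[0]; v[1]+=a[1]; v[3]+=a[2]; X,_=scan2tool(v,pts); return np.r_[(proj(p,X@RT.T+T)-obs).ravel(),a[1]/.01,a[2]/.003]
    r=least_squares(f,[.15,0,0]); print(r.x.round(4),f(r.x).round(1)); v=V.copy(); v[0]=r.x[0];v[1]+=r.x[1];v[3]+=r.x[2]; ret(v)
if __name__=='__main__': t('w12',[(230.7,233.5),(322,233.5),(194,195.5),(358.5,195.5),(276,374)])
E
python3 t12.py
```

```text
[ 0.1672 -0.0047 -0.0073] [ 1.3 -0.1 -1.4 -0.1  0.6 -0.1 -0.3 -0.2 -0.3  0.2 -0.5 -2.4]
grip,housing end,mouth in holder mm
[[ -8.2  -0.7  99.7]
 [  1.7  -1.3  -0.8]
 [  3.1  -1.4 -14.7]]
scanner axis in holder [-0.098  0.006  0.995] y [-0.     1.    -0.006]
holder xyz in tool cols [[0.998, -0.002, -0.069], [-0.002, -1.0, 0.002], [-0.069, -0.001, -0.998]]
[ 0.5689 -0.1728  0.1943] [ 3.14   0.069 -0.124] [-1.6   0.77  2.04] [0.18 0.31 0.  ] 23.4
```

>>> {"fn": "servo_tool", "kwargs": {"targets": "3 0 4 0;3 0 4 0;3 0 4 0;0 0 0 0", "squeeze": 15}}

```text
time: 23.9
tool_pos: [0.5798, -0.174, 0.1914]
tool_rot: [3.137, 0.056, -0.124]
contact_force: [0.4, 0.6, -3.2]
opening: 0.0439
```

```bash
python3 -c "
from ret import *
ret()
shot('side','s13');shot('scene','sc13');shot('wrist','w13')
a=cv2.imread('pics/s13.png')[150:320,220:400]; a=cv2.resize(a,None,fx=2.2,fy=3)
b=cv2.imread('pics/sc13.png')[90:260,200:380]; b=cv2.resize(b,None,fx=2.2,fy=3);cv2.imwrite('pics/s13c.png',np.hstack([a,b]))
a=cv2.imread('pics/w13.png')[130:390,180:380]; cv2.imwrite('pics/w13c.png',cv2.resize(a,None,fx=3,fy=2.3,interpolation=cv2.INTER_CUBIC))
"
```

```text
grip,housing end,mouth in holder mm
[[  6.9  -0.6  89.2]
 [ 37.9  -1.5  -6.9]
 [ 42.2  -1.6 -20.2]]
scanner axis in holder [-0.307  0.009  0.952] y [ 0.     1.    -0.009]
holder xyz in tool cols [[0.998, -0.002, -0.056], [-0.002, -1.0, 0.004], [-0.056, -0.004, -0.998]]
[ 0.5798 -0.174   0.1914] [ 3.137  0.056 -0.124] [ 0.42  0.56 -3.24] [0.07 0.04 0.03] 23.9
```

View pics/s13c.png

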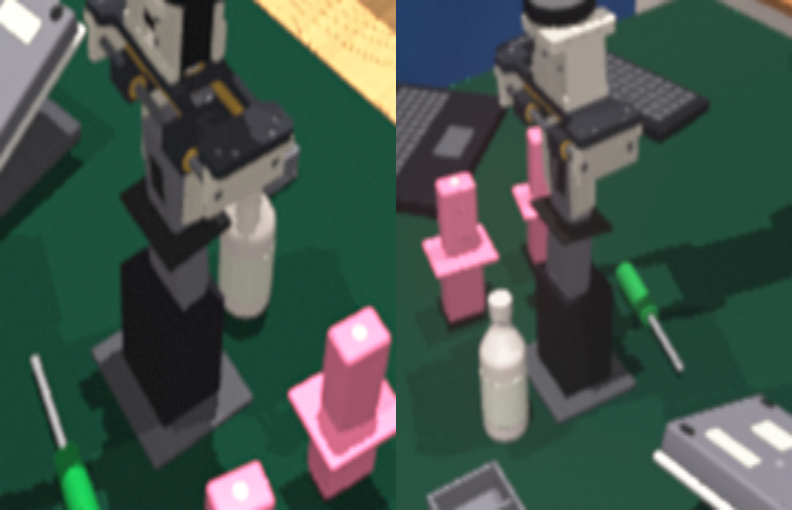

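View pics/w13c.png

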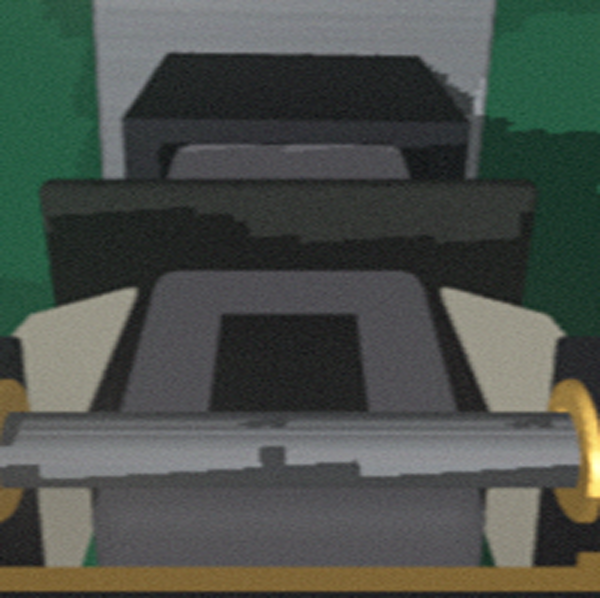

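```bash
python3 -c "
from t12 import *
t('w13',[(231,248),(321.5,248),(193.5,209.5),(358,209.5)],pts=[(15,22,-35),(15,-22,-35),(33,40,-39),(33,-40,-39)])"
```

```text
[ 0.1373 -0.0103 -0.0096] [ 1.1 -1.2 -1.  -1.2  0.6  1.1  0.6  1.  -1.  -3.2]
grip,housing end,mouth in holder mm
[[ -2.8  -0.7  99. ]
 [  5.4  -1.5  -1.7]
 [  6.5  -1.6 -15.6]]
scanner axis in holder [-0.081  0.008  0.997] y [-0.001  1.    -0.008]
holder xyz in tool cols [[0.998, -0.002, -0.056], [-0.002, -1.0, 0.004], [-0.056, -0.004, -0.998]]
[ 0.5798 -0.1741  0.191 ] [ 3.138  0.056 -0.124] [ 0.3  -0.46  3.45] [ 0.14 -0.06  0.04] 24.05
```

>>> {"fn": "servo_tool", "kwargs": {"targets": "-2 0 0 0;0 0 5 0;0 0 6 0;0 0 0 0"}}

```text
time: 24.55
tool_pos: [0.5787, -0.1739, 0.1863]
tool_rot: [3.136, 0.048, -0.124]
contact_force: [-0.3, -0.9, -2.5]
opening: 0.0439
```

```bash
cat > sn.py <<'E'
from ret import *
import sys
k=sys.argv[1]
shot('side','s'+k);shot('scene','sc'+k);shot('wrist','w'+k)
o=telemetry.observe(); print(o['tool_pos'].round(4),o['tool_rot'].round(3),o['contact_force'].round(1),o['torque'].round(2),o['time'])
a=cv2.imread(f'pics/s{k}.png')[160:300,230:370]; a=cv2.resize(a,None,fx=2.8,fy=4)
b=cv2.imread(f'pics/w{k}.png')[130:390,180:380]; b=cv2.resize(b,(400,560),interpolation=cv2.INTER_CUBIC);cv2.imwrite(f'pics/x{k}.png',np.hstack([a,b]))
E
python3 sn.py 14
```

```text
[ 0.5788 -0.1741  0.1859] [ 3.136  0.048 -0.124] [-1.   1.1  4.3] [ 0.24  0.25 -0.  ] 24.7
```

View pics/x14.png

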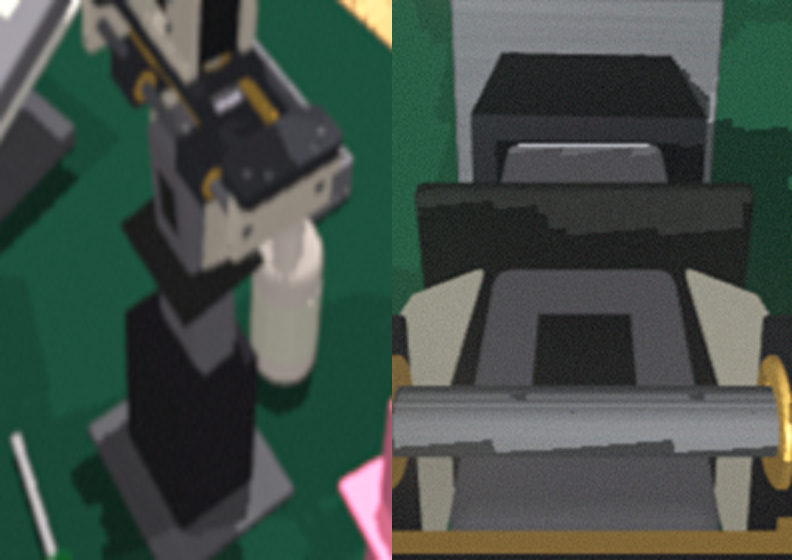

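>>> {"fn": "servo_tool", "kwargs": {"targets": "0 0 -7 0;-5 0 0 0;-3 0 0 0;0 0 0 0"}}

```text
time: 25.2
tool_pos: [0.5695, -0.1728, 0.191]
tool_rot: [3.137, 0.053, -0.124]
contact_force: [0.7, -0.1, -2.1]
opening: 0.0439
```

```bash
python3 sn.py 15
```

```text
[ 0.5698 -0.1729  0.1911] [ 3.137  0.053 -0.124] [-0.8  0.3 -2.9] [0.1  0.   0.02] 25.35
```

View pics/x15.png

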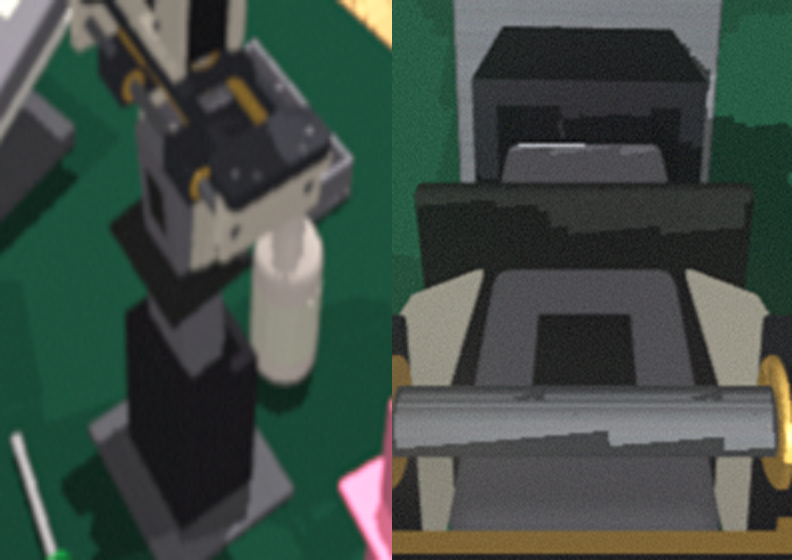

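```bash
cat > t15.py <<'E'
from ret import *
def t(n,hb,cb,he):
    p=pickle.load(open(f'pics/{n}.pkl','rb')); o=telemetry.observe(); RT,T=tool2w(o['tool_pos'],o['tool_rot'])
    best=None
    for zc in(-35,-41):
        pts=[(15,22,-35),(15,-22,-35),(33,40,zc),(33,-40,zc)]+([(17,25,-101),(17,-25,-101)] if he else []); obs=np.array(hb+cb+he,float)
        def f(a):
            v=V.copy(); v[0]=a[0]; v[1]+=a[1]; v[3]+=a[2]; X,_=scan2tool(v,pts); return np.r_[(proj(p,X@RT.T+T)-obs).ravel(),a[1]/.01,a[2]/.005]
        r=least_squares(f,[.15,0,0])
        if best is None or r.cost<best.cost: best=r;bz=zc;e=f(r.x)
    r=best; print(bz,r.x.round(4),e.round(1)); v=V.copy(); v[0]=r.x[0];v[1]+=r.x[1];v[3]+=r.x[2]; np.save('v.npy',v); ret(v)
if __name__=='__main__': t('w15',[(231,255.3),(321.5,255.3)],[(191.8,215.4),(359.5,215.4)],[(236.5,197.8),(316.5,197.8)])
E
python3 t15.py
```

```text
-41 [ 0.1401 -0.0122 -0.0153] [-0.1 -0.5  0.4 -0.5  0.8  0.5  0.8  0.5  1.6 -0.1 -1.1 -0.1 -1.2 -3.1]
grip,housing end,mouth in holder mm
[[-14.5  -0.7 104.9]
 [ -5.7  -1.5   4.2]
 [ -4.5  -1.7  -9.7]]
scanner axis in holder [-0.087  0.009  0.996] y [-0.001  1.    -0.009]
holder xyz in tool cols [[0.999, -0.002, -0.053], [-0.002, -1.0, 0.004], [-0.053, -0.004, -0.999]]
[ 0.5698 -0.1729  0.1911] [ 3.137  0.053 -0.124] [-0.8   0.29 -2.94] [0.1  0.   0.02] 25.35
```

>>> {"fn": "servo_tool", "kwargs": {"targets": "4 0 0 0;3 0 0 0;0 0 6 0;0 0 6 0;0 0 0 0"}}

```text
time: 25.98
tool_pos: [0.5766, -0.1737, 0.1773]
tool_rot: [3.138, 0.054, -0.124]
contact_force: [0.7, 0.2, -2.6]
opening: 0.0439
```

```bash
python3 sn.py 16; python3 -c "
from ret import *
ret(np.load('v.npy'))"
```

```text
[ 0.5771 -0.1739  0.1782] [ 3.137  0.052 -0.124] [ 0.3 -0.1 -3.3] [0.05 0.05 0.05] 26.125
grip,housing end,mouth in holder mm
[[ -7.2  -0.8  91.9]
 [  1.7  -1.6  -8.7]
 [  2.9  -1.8 -22.6]]
scanner axis in holder [-0.088  0.009  0.996] y [-0.001  1.    -0.009]
holder xyz in tool cols [[0.999, -0.002, -0.052], [-0.002, -1.0, 0.005], [-0.052, -0.004, -0.999]]
[ 0.5771 -0.1739  0.1782] [ 3.137  0.052 -0.124] [ 0.3  -0.07 -3.33] [0.05 0.05 0.05] 26.125
```

View pics/x16.png

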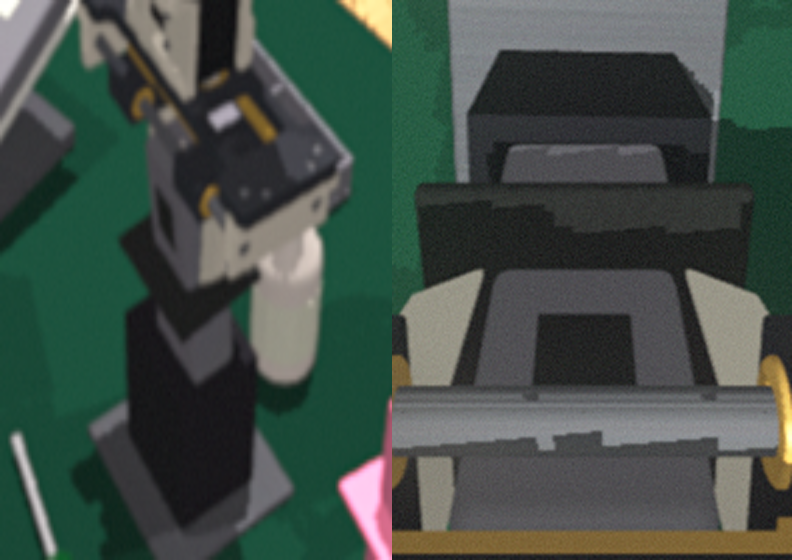

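In the pocket (8.7 mm), free of contact. I'll continue down.

>>> {"fn": "servo_tool", "kwargs": {"targets": "0.5 0 8 0;0.5 0 8 0;0.5 0 8 0;0 0 0 0"}}

```text
time: 26.62
tool_pos: [0.5771, -0.174, 0.1522]
tool_rot: [3.137, 0.053, -0.124]
contact_force: [-1.4, -0.3, -3.4]
opening: 0.0436
```

```bash
python3 sn.py 17; python3 -c "
from ret import *
ret(np.load('v.npy'))"
```

```text
[ 0.5777 -0.1742  0.1534] [ 3.137  0.05  -0.124] [ 0.4  0.5 -1.8] [0.06 0.09 0.03] 26.775
grip,housing end,mouth in holder mm
[[ -6.5  -1.   67.2]
 [  2.5  -2.  -33.4]
 [  3.8  -2.1 -47.3]]
scanner axis in holder [-0.09   0.009  0.996] y [-0.001  1.    -0.009]
holder xyz in tool cols [[0.999, -0.002, -0.05], [-0.002, -1.0, 0.005], [-0.05, -0.005, -0.999]]
[ 0.5777 -0.1742  0.1534] [ 3.137  0.05  -0.124] [ 0.44  0.49 -1.8 ] [0.06 0.09 0.03] 26.775
```

View pics/x17.png

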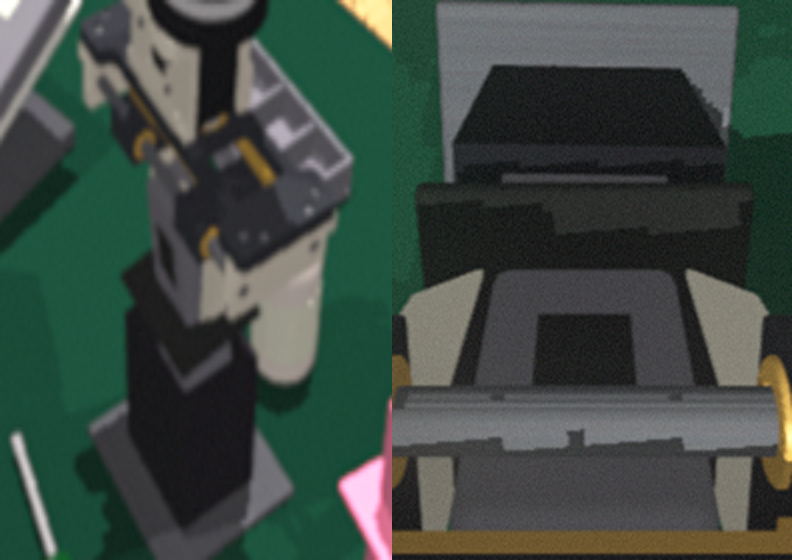

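>>> {"fn": "servo_tool", "kwargs": {"targets": "1.5 0 7 0;1.5 0 7 0;1 0 6 0;0 0 0 0"}}

```text
time: 27.28
tool_pos: [0.5792, -0.1744, 0.1317]
tool_rot: [3.137, 0.055, -0.124]
contact_force: [-0.7, -0.3, -2.6]
opening: 0.0441
```

```bash
python3 sn.py 18; python3 -c "
from ret import *
ret(np.load('v.npy'))"
```

```text
[ 0.5792 -0.1744  0.1324] [ 3.137  0.054 -0.124] [-2.   0.3 -4.1] [ 0.18  0.61 -0.06] 27.425
grip,housing end,mouth in holder mm
[[ -5.   -1.   46.1]
 [  3.7  -1.9 -54.5]
 [  4.9  -2.  -68.4]]
scanner axis in holder [-0.086  0.009  0.996] y [-0.     1.    -0.009]
holder xyz in tool cols [[0.999, -0.002, -0.054], [-0.002, -1.0, 0.005], [-0.054, -0.005, -0.999]]
[ 0.5792 -0.1744  0.1324] [ 3.137  0.054 -0.124] [-2.01  0.33 -4.05] [ 0.18  0.61 -0.06] 27.425
```

View pics/x18.png

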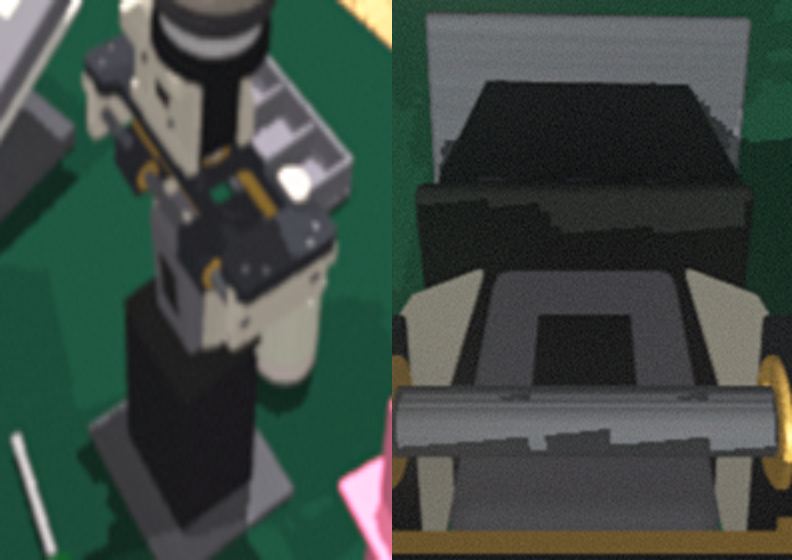

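>>> {"fn": "servo_tool", "kwargs": {"targets": "0 0 0 0;0 0 0 0;0 0 0 0;0 0 0 0;0 0 0 0", "hand": 1}}

```text
time: 28.05
tool_pos: [0.582, -0.1753, 0.1351]
tool_rot: [3.135, 0.046, -0.124]
contact_force: [0.0, 0.4, -0.7]
opening: 0.089
```

```bash
python3 sn.py 19
```

```text
[ 0.5819 -0.1753  0.1349] [ 3.135  0.046 -0.124] [ 0.9  0.2 -0.2] [ 0.04  0.09 -0.02] 28.2
```

View pics/x19.png

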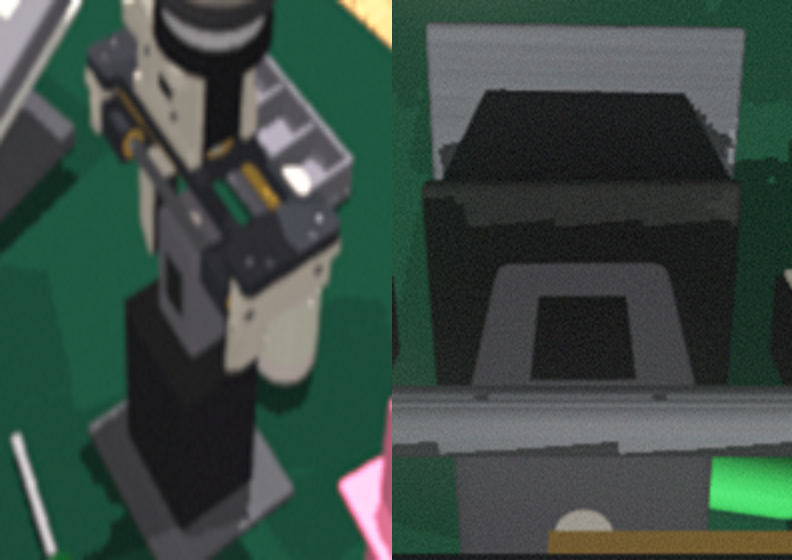

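>>> {"fn": "servo_tool", "kwargs": {"targets": "-0.5 0 -8 0;-1 0 -20 0;-1.5 0 -30 0;-1.5 0 -30 0;-1.5 0 -30 0;-1.5 0 -30 0;0 0 0 0;0 0 0 0"}}

```text
time: 29.2
tool_pos: [0.5809, -0.174, 0.2901]
tool_rot: [3.135, 0.045, -0.124]
contact_force: [0.6, -0.6, 0.3]
opening: 0.0924
```

```bash
python3 - <<'E'
from ret import *
o=telemetry.observe(); print(o['tool_pos'],o['contact_force'],o['time'])
for n in('side','scene','wrist'): shot(n,'f'+n)
pA=np.array
R=Ro.from_euler('z',yaw).as_matrix()
out=[]
for n in('fside','fscene'):
    p=pickle.load(open(f'pics/{n}.pkl','rb')); im=cv2.resize(cv2.imread(f'pics/{n}.png'),None,fx=4,fy=4,interpolation=cv2.INTER_CUBIC)
    for a,b,z,col in((33,40,.006,(0,0,255)),(15,22,.076,(0,255,0))):
        pr=proj(p,np.array([(a,b,z*1e3),(-a,b,z*1e3),(-a,-b,z*1e3),(a,-b,z*1e3)])/1000@R.T+H); cv2.polylines(im,[np.int32(pr*4+1.5)],True,col,1)
    m=pr.mean(0)*4; out.append(im[int(m[1]-150):int(m[1]+350),int(m[0]-190):int(m[0]+200)])
cv2.imwrite('pics/fo.png',np.hstack(out))
E
```

```text
[ 0.58089419 -0.17399512  0.29007675] [ 0.59864576 -0.58625046  0.28745197] 29.2
```

View pics/fo.png

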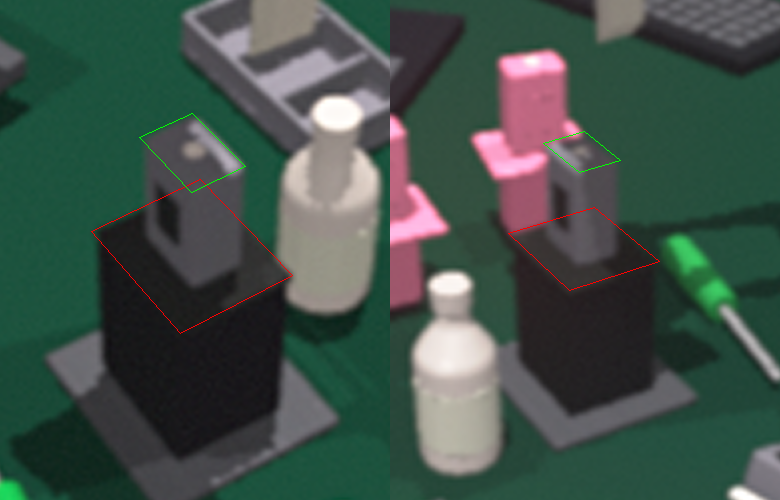

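View pics/fside.png

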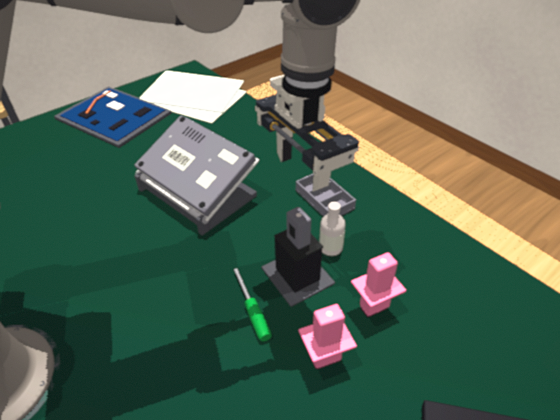

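```bash
python3 - <<'E'
from h import *
a=cv2.imread('pics/s1.png');b=cv2.imread('pics/fside.png')
for nm,(x0,y0,x1,y1) in dict(label=(130,115,265,220),driver=(230,265,275,345),tray=(295,170,356,215)).items():
    A=a[y0:y1,x0:x1].mean(2);B=b[y0:y1,x0:x1].mean(2); print(nm,cv2.phaseCorrelate(np.float32(A),np.float32(B)))
print(robot.hand_in())
E
```

```text
label ((0.4890115838310862, 0.003259385832429018), 0.8449371611303427)
driver ((0.7363130905331303, -0.014118711263925832), 0.8571223290761312)
tray ((0.22062336921707626, 0.7502920521056851), 0.5516213122341368)
the job is handed in; nothing more can be done
None
```

I read the striped label with the grey scanner, put the scanner back in its holder and handed the job in at about 29 s of the 61 s allowed. No verdict is reported, so everything below rests on my own measurements.

- **Tilting the scanner:** The moves can't tilt the tool, so I tipped the scanner in the grip to about 0.37 rad against the holder's pocket wall. That matched the slope, which I measured at about 0.39 rad.
- **Reading the label:** I held the mouth on the label for about 2.9 s. By the wrist force, pressure was about 4.7 N. It was about 1.3 mm off the label's centre and lined up lengthwise within 0.02 rad.
- **Flushness:** This was the weak point. The arm drifted to a slight tilt on the way over, leaving the mouth about 0.075 rad off flush. That is inside the 0.15 limit but not ideal.
- **Putting it back:** On the first try the housing caught the holder's rim and the scanner slid in the grip. I lifted it, moved it 8 mm back, re-measured, lowered it and let go.

In the last pictures the scanner stands upright with its collar on the rim, about where it started, and the gripper is open and clear of it. The label, screwdriver and parts tray showed less than 1 pixel of shift in the side view, though the tray comparison is weaker because a finger covered part of it. I checked the bottle only by eye; it looks unmoved.

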